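Load a roll of label tape on the bent-arm bench holder

TASK

Load the green roll of label tape on the bench tape holder: first take the separator board off the top of the stack and lay it squarely on the pile of separator boards, finger notches in line with theirs. Then lift off the green roll, thread it over the turned-up open end of the holder's bent arm and slide it round the bend until it hangs freely, snug against the blue guide disc, without shoving the guide along its arm. Leave the yellow roll under its own separator board where it stands, and disturb nothing else.

Things in the scene. Friction and masses are not known exactly. Their poses are not given: they have to be found in the camera images.
- roll_top: the green roll of label tape, brown core, 98 mm across, 20 mm wide (thick along its own z axis), with a round 64 mm hole, so the wall is 17 mm; rigid; origin at its very centre (mid-hole, mid-width), z along the hole's axis. About 0.12 kg. At the start it lies flat, second from the top of the stack, under board_top.
- board_top: white plastic separator board, 94 mm (its x) by 92 mm (its y), 6 mm thick; the middle of each y-edge has a finger notch 42 mm long and 21 mm deep, so the waist is 50 mm wide along y. Origin: centre of the underside, z up. About 45 g. This one lies on top of the stack, on the green roll.
- pile_high: white plastic separator board, 94 mm (its x) by 92 mm (its y), 6 mm thick; the middle of each y-edge has a finger notch 42 mm long and 21 mm deep, so the waist is 50 mm wide along y. Origin: centre of the underside, z up. This one is the upper of the two boards already on the pile of separators.
- board_mid: white plastic separator board, 94 mm (its x) by 92 mm (its y), 6 mm thick; the middle of each y-edge has a finger notch 42 mm long and 21 mm deep, so the waist is 50 mm wide along y. Origin: centre of the underside, z up. This one lies between the green and the yellow roll and stays there.
- roll_lower: the yellow roll at the bottom of the stack, 98 mm across, 20 mm wide (thick along its own z axis), with a round 64 mm hole, so the wall is 17 mm; rigid; origin at its very centre (mid-hole, mid-width), z along the hole's axis. Stays where it is.
- holder: fixed tape holder: grey foot plate (210 x 110 x 13 mm) and one bent steel rod, 10 mm thick. Origin on the worktop at the foot of the post, z up. In its frame (mm) the rod's centre line goes from the post top (0,0,160) level along -x (rear leg) to a rounded corner at (-170,0,160), turns 55 degrees, runs level to (-230,-86,160) (front leg), then 45 degrees up to a free black ball tip 26 mm higher
- holder_tip (a point): centre of the 12 mm black ball at the free, turned-up end of the rod, about 26 mm above the level legs; from here the rod slopes 36 mm down to the elbow. Axes as the holder's
- holder_elbow (a point): point on the rod's centre line where the level front leg turns up into the free end. A roll put on over the tip travels from here along the front leg in the holder's direction (0.57, 0.82, 0). Axes as the holder's
- holder_corner (a point): point where the straight centre lines of front and rear leg would meet; the rod is level here and cuts the corner with a 35 mm radius. Past it the roll travels along the holder's +x. A roll hangs by its hole, its centre 27 mm below the rod's centre line. Axes as the holder's
- guide_face (a point): the guide: blue disc, 60 mm across, round the rear leg, 45 to 75 mm from the post, hub and thumbscrew behind. This point: on the rod's centre line in the disc's front face, where the roll is to rest (seated roll's centre 10 mm from it along -x, 27 mm below). +x is the direction to push home. The screw grips by friction: the guide creeps above about 16 N
- amber_bottle: small amber reagent bottle with black cap, 33 mm across, 92 mm tall, standing; origin at the centre of its underside. Bystander.
- vial: white plastic vial with snap cap, 35 mm across, 90 mm tall, standing; origin at the centre of its underside. Bystander.
- marker: black marker pen, 140 mm long along its own y, 15 mm thick, lying; origin at the centre of its underside. Bystander.
Mind the look-alikes: they are no part of the job. Of the things that look like the roll_top, the larger one is meant.

How it is judged:
By the outcome, as a careful person would: the job done as asked, in the order asked, and still so for the second after the job is handed in, with the robot touching nothing.
It also fails if it takes over 64 s, if anything falls off the work surface, if the arm or the gripper's body presses on something with over 40 N, if the wrist force passes 120 N, or if a joint passes its speed limit or range.

ROBOT

A 6-joint arm with a two-finger parallel gripper is mounted at the origin on a cart in front of the work surface, level with it; the furniture and walls round the work are solid. World frame = base frame: x ahead of the robot, y to its left, z up, the work surface at z = 0. Lengths are in m, angles in rad, forces in N, time in s.
With the tool pointing down it reaches from about 0.275 to 0.725 m from the base axis. Payload 15.9 kg.
Tool frame: the origin (TCP) lies at the very end of the fingers, on their centre line; the grasp point (between the pads) lies 19 mm behind it; y points along the fingers, x is the direction in which the jaws open and shut, and the axes are right-handed (so a half turn about y gives the same grasp; the last joint's range is limited). The gripper opens to 85 mm and grips with 20 to 120 N. Pads are 22 mm wide; open, the fingers measure 114 mm over their backs; the gripper's body (76 mm by 85 mm) begins 54 mm behind the grasp point. The pads swing forward as they close: fully open they stand 13 mm farther back than shut.
Start: joints at [1.232, 0.213, -0.034, 1.323, 0, 1.571], TCP at [0.166, 0.472, 0.231] pointing down, gripper open.
Joint ranges: [-2.98, 2.98], [-0.74, 1.72], [-1.14, 1.35], [-2.1, 2.04], [-1.57, 1.44], [-3.14, 3.14]. Speed limits (rad/s): [1.89, 1.89, 2.39, 2.57, 3.14, 3.14].

INTERFACE

Orientations are given as a 3x3 rotation matrix whose columns are the frame's x, y, z axes.
In Python, from plant import readout, vision, order gives the robot as it stands.
- The arm moves only by the shell command python3 -m creep 'ROWS' [FORCE]. ROWS is JSON, one flat list of numbers, 5 for each row, row after row: the finger opening in mm, from 0 to 85.4, then the shift along the world's x, y, z in mm, then the turn about the world's z in degrees. A call has 1 to 20 rows; each row is the pose to reach, as a shift and turn from the pose commanded when the call began; what a row does not reach only later rows make up. A row lasts 1/12 s, in which the tool goes at most 41.7 mm and 7.16 degrees, less where a joint would pass 70% of its speed; a pose out of reach is approached as far as the arm can. A call with a gripper value outside its range is refused whole. The fingers move at their own pace and stop on an object; FORCE is the grip in N (left out, the last holds). Time passes only in rows, so rows that repeat a pose let the fingers close. It gives the time, the measured TCP pose, the force and the opening at its end, in the units of the state.
- readout.read_state(): the state, without advancing time (a new reading comes with each control period).
- vision.read_camera(name): name is "scene" or "top" or "wrist"; returns the picture (480x640x3 uint8, red, green, blue); there is no depth.
- vision.camera_info(name): a dict with "mtx" (3x3 intrinsics, pixels), "T" (4x4, takes a point from camera to world coordinates); the wrist camera has in their place "mount" (4x4, takes a point from camera to tool coordinates, whose origin is the TCP and whose axes are the tool frame's). Camera axes: x right, y down, z forward; pixel columns grow to the right and rows downward; lengths in m; the calibration is good to about 2 mm. The wrist camera is an equidistant fisheye: a pixel r from the principal point sees the ray r / f radians off the axis. A picture is of the moment at which its call begins: read the wrist's pose just before it. camera_info takes no time and is no camera call.
- order.finish_job(): hands the job in, once; it reports no verdict.
The state is a dict: "time_s": time; "joints": joint angles; "joint_velocities": joint speeds; "joint_torque": joint torques, N m; "tcp_pos": TCP position; "eef_rot": TCP orientation; "wrist_force": force on the tool from outside, world axes, zero at the start; "wrist_torque": the same for the moment, N m; "gripper_width": finger opening in m.
Only numpy, scipy, OpenCV 4.12 (cv2) and the standard library are available. Lean on these libraries where they do the work, as an engineer would, in place of code of your own. Each camera call takes 0.05 s, during which the arm holds its last target.

## Working session

There is one attempt and no reset: what is moved stays moved. The work goes in short steps, Python scripts to look and compute and a shell command to move; the robot and the scene stay as the last step left them, time stands still between calls to the robot, and variables do not carry over. Pictures are saved under pics/ and viewed, and the job is handed in when it is done.

```bash
ls; mkdir -p pics
python3 - <<'E'
from plant import readout, vision
import cv2, json
s=readout.read_state(); print(s)
for n in ["scene","top","wrist"]:
    im=vision.read_camera(n); cv2.imwrite(f"pics/{n}0.png",im[:,:,::-1]); print(n,vision.camera_info(n))
E
```

```text
pics
{'time_s': 0.0, 'joints': array([ 1.23201125e+00,  2.13346817e-01, -3.50465809e-02,  1.32353032e+00,
       -4.67127562e-06,  1.57083045e+00]), 'joint_velocities': array([-1.34584964e-03,  7.86976094e-05, -5.55820398e-04, -3.02849462e-04,
        5.07705738e-05,  3.88103448e-04]), 'joint_torque': array([ 2.47837270e-04, -6.86156487e+01,  4.87122273e+01,  1.72758132e-02,
       -2.86249190e-05,  1.49030433e-05]), 'tcp_pos': array([0.1660561 , 0.47124981, 0.23082581]), 'eef_rot': array([[ 3.32373444e-01, -3.70271533e-04, -9.43147792e-01],
       [ 9.43147190e-01, -1.06485733e-03,  3.32373650e-01],
       [-1.12738634e-03, -9.99999364e-01, -4.70974228e-06]]), 'wrist_force': array([0.60421904, 0.4135668 , 0.14733112]), 'wrist_torque': array([-0.007783  ,  0.03020947,  0.01534957]), 'gripper_width': 0.08542249273817269}
scene {'mtx': array([[504.40874073,   0.        , 326.76175237],
       [  0.        , 504.40874073, 236.19048501],
       [  0.        ,   0.        ,   1.        ]]), 'T': array([[-0.83104613, -0.46759256,  0.30119683,  0.14111998],
       [-0.55616592,  0.70489699,
[... 389 characters left out ...]
   [-0.99979906,  0.01974137,  0.00348096, -0.07819352],
       [-0.00706423, -0.1844693 , -0.98281289,  1.74051218],
       [ 0.        ,  0.        ,  0.        ,  1.        ]])}
wrist {'mtx': array([[371.64829954,   0.        , 312.13911393],
       [  0.        , 371.64829954, 243.82917901],
       [  0.        ,   0.        ,   1.        ]]), 'mount': array([[ 9.99999542e-01, -6.95506799e-04, -6.58102119e-04,
        -2.71162092e-04],
       [ 3.94855195e-04, -3.26606454e-01,  9.45160340e-01,
        -1.43040152e-01],
       [-8.72305842e-04, -9.45160167e-01, -3.26606029e-01,
         8.36635211e-02],
       [ 0.00000000e+00,  0.00000000e+00,  0.00000000e+00,
         1.00000000e+00]])}
```

View pics/scene0.png

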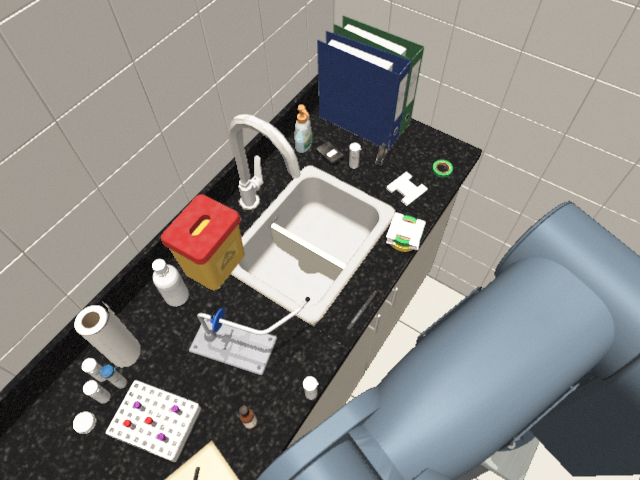

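View pics/top0.png

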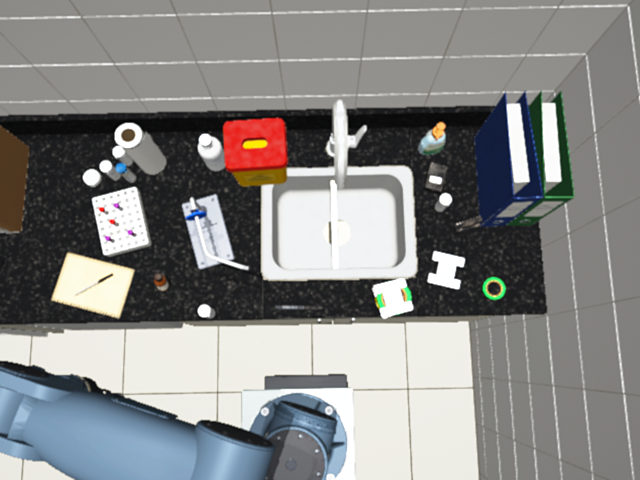

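View pics/wrist0.png

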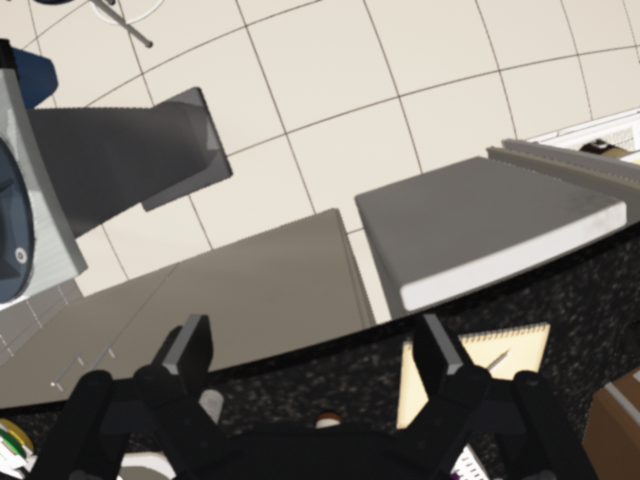

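```bash
cat > h.py <<'E'
import numpy as np, cv2
from plant import readout, vision
def ray(n,u,v,st=None):
    c=vision.camera_info(n); K=c["mtx"]
    if n!="wrist":
        T=c["T"]; d=np.linalg.inv(K)@[u,v,1.]
    else:
        x=(u-K[0,2])/K[0,0]; y=(v-K[1,2])/K[1,1]; r=np.hypot(x,y)
        d=np.array([np.sin(r)*x/max(r,1e-9),np.sin(r)*y/max(r,1e-9),np.cos(r)])
        A=np.eye(4); A[:3,:3]=st["eef_rot"]; A[:3,3]=st["tcp_pos"]; T=A@c["mount"]
    d=T[:3,:3]@d
    return T[:3,3],d/np.linalg.norm(d)
def onz(n,u,v,z,st=None):
    o,d=ray(n,u,v,st); return o+d*(z-o[2])/d[2]
def proj(n,p,st=None):
    c=vision.camera_info(n);K=c["mtx"]
    if n!="wrist": T=c["T"]
    else:
        A=np.eye(4); A[:3,:3]=st["eef_rot"]; A[:3,3]=st["tcp_pos"]; T=A@c["mount"]
    q=T[:3,:3].T@(np.asarray(p)-T[:3,3])
    if n!="wrist": return (K@q/q[2])[:2]
    th=np.arctan2(np.hypot(q[0],q[1]),q[2]); f=th/np.hypot(q[0],q[1])
    return K[0,0]*q[0]*f+K[0,2],K[1,1]*q[1]*f+K[1,2]
def tri(l):
    A=np.zeros((3,3));b=np.zeros(3)
    for o,d in l:
        P=np.eye(3)-np.outer(d,d);A+=P;b+=P@o
    p=np.linalg.solve(A,b); return p,[np.linalg.norm((np.eye(3)-np.outer(d,d))@(p-o)) for o,d in l]
def snap(n,name):
    st=readout.read_state(); im=vision.read_camera(n)[:,:,::-1].copy()
    cv2.imwrite(f"pics/{name}.png",im); return st,im
E
python3 - <<'E'
from h import *
t=cv2.imread("pics/top0.png"); s=cv2.imread("pics/scene0.png")
cv2.imwrite("pics/c1.png",cv2.resize(t[235:330,360:520],None,fx=5,fy=5,interpolation=2))
cv2.imwrite("pics/c2.png",cv2.resize(t[180:290,170:270],None,fx=5,fy=5,interpolation=2))
cv2.imwrite("pics/c3.png",cv2.resize(s[290:390,180:330],None,fx=5,fy=5,interpolation=2))
cv2.imwrite("pics/c4.png",cv2.resize(s[140:260,360:470],None,fx=5,fy=5,interpolation=2))
print(onz("top",393,298,.055),onz("top",447,270,.013),onz("top",494,288,.01), onz("top",247,268,.186),onz("top",195,212,.16))
E
```

```text
[ 0.39938045 -0.28157634  0.055     ] [ 0.48321525 -0.4494315   0.013     ] [ 0.42749451 -0.58488252  0.01      ] [0.47400632 0.11965835 0.186     ] [0.63726893 0.26721564 0.16      ]
```

View pics/c1.png

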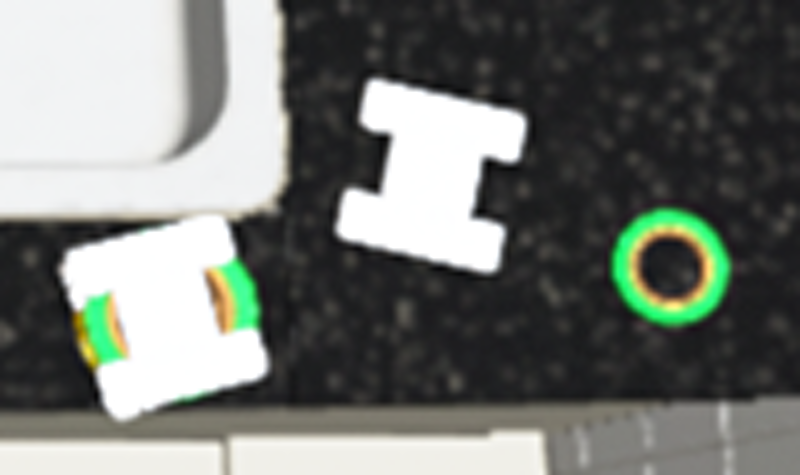

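View pics/c2.png

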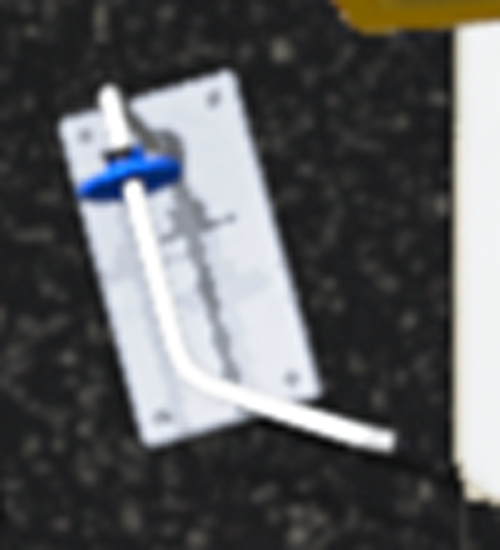

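View pics/c3.png

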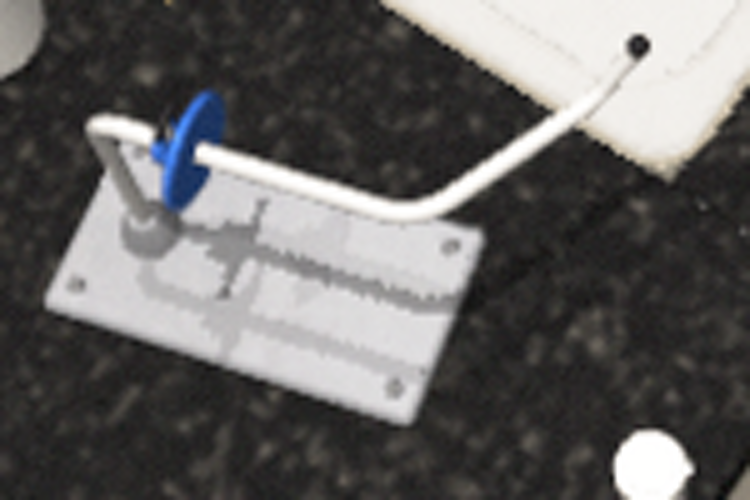

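View pics/c4.png

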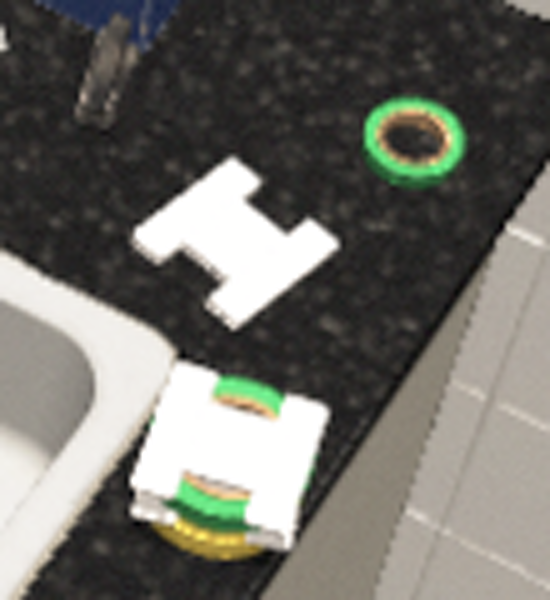

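```bash
python3 -m creep '[85,30,-40,20,5, 60,-80,20,10, 85,184,-221,20,15]' 2>&1 | tail -3; python3 -m creep '[85,40,-40,0,0]' | tail -3
```

```text
validation failed for argument at $...
eef_rot: [[0.328, -0.001, -0.945], [0.945, 0.0, 0.328], [-0.0, -1.0, 0.001]]
wrist_force: [1.6, 1.2, -0.1]
gripper_width: 0.0849
```

```bash
python3 -m creep '[85,30,-40,20,5, 85,55,-75,20,10, 85,80,-110,20,15, 85,110,-145,20,20, 85,140,-180,20,25, 85,144,-220,20,30, 85,155,-260,20,34, 85,160,-300,20,34, 85,165,-340,20,34, 85,170,-380,20,34, 85,175,-420,20,34, 85,180,-460,20,34, 85,182,-500,20,34, 85,184,-540,20,34, 85,184,-580,20,34, 85,184,-620,20,34, 85,184,-660,20,34, 85,184,-700,20,34, 85,184,-700,20,34, 85,184,-700,20,34]'
python3 - <<'E'
from h import *
st,im=snap("wrist","w1"); print(st["time_s"],st["tcp_pos"],np.degrees(np.arctan2(st["eef_rot"][1,0],st["eef_rot"][0,0])))
E
```

```text
time_s: 1.9
tcp_pos: [0.3791, -0.2598, 0.2507]
eef_rot: [[-0.248, -0.001, -0.969], [0.969, 0.001, -0.248], [0.001, -1.0, 0.001]]
wrist_force: [-1.0, 1.0, -0.6]
gripper_width: 0.0851
1.9 [ 0.37908093 -0.25976641  0.25066876] 104.37661845844619
```

View pics/w1.png

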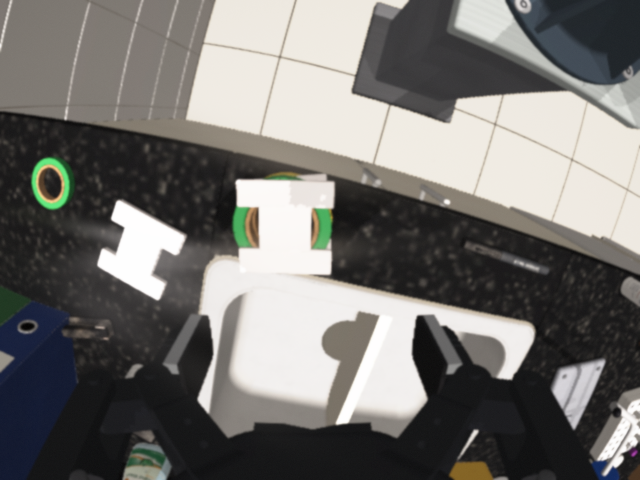

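Run:
```python
from h import *
im=cv2.imread("pics/w1.png")
cv2.imwrite("pics/w1a.png",cv2.resize(im[160:320,80:350],None,fx=2.9,fy=2.9,interpolation=2))
for p in [(245,190),(285,220),(285,262),(240,285),(222,262),(260,280),(312,190),(140,250)]: print(p,im[p[1],p[0]])
```

```text
(245, 190) [248 250 252]
(285, 220) [247 249 252]
(285, 262) [245 247 250]
(240, 285) [236 238 241]
(222, 262) [230 233 236]
(260, 280) [237 239 241]
(312, 190) [226 229 235]
(140, 250) [254 254 254]
```

View pics/w1a.png

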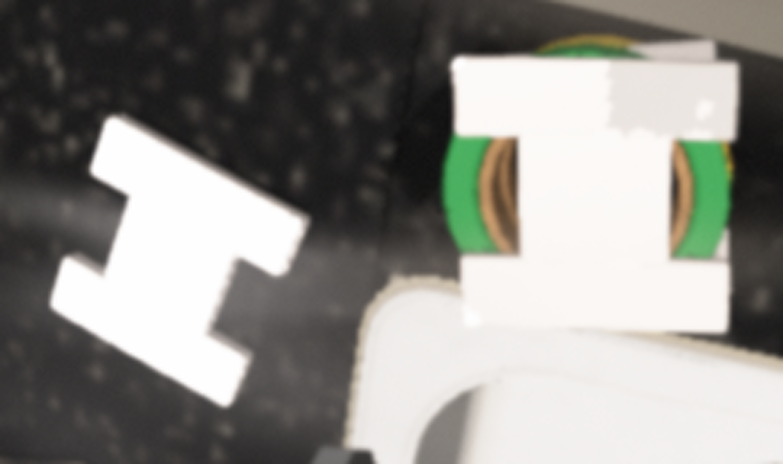

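```bash
cat > fit.py <<'E'
from h import *
def fit(n,pix,model,z,st,off=(0,0),sc=1):
    P=np.array([onz(n,off[0]+u/sc,off[1]+v/sc,z,st)[:2] for u,v in pix]); M=np.array(model,float)/1000
    Pc=P.mean(0);Mc=M.mean(0);H=(M-Mc).T@(P-Pc);U,S,V=np.linalg.svd(H);R=V.T@np.diag([1,np.linalg.det(V.T@U.T)])@U.T
    t=Pc-R@Mc; res=(P-(M@R.T+t))*1000
    s=S.sum()/((M-Mc)**2).sum()
    print("t",t,"yaw x",np.degrees(np.arctan2(R[1,0],R[0,0])),"scale",s,"\n",res.round(1).tolist())
    return t,R
E
python3 - <<'E'
from fit import *
import numpy as np
st=dict(tcp_pos=np.array([ 0.37908093,-0.25976641,0.25066876]))
st["eef_rot"]=readout.read_state()["eef_rot"]
mod=[(-47,-46),(-47,46),(47,46),(47,-46),(-21,-25),(-21,25),(21,-25),(21,25)]
a=[(452,57),(740,62),(729,332),(462,327),(519,137),(671,137),(519,254),(671,257)]
fit("wrist",a,mod,.052,st,(80,160),2.9)
# pile: image: left-notch at (130,235),right notch
b=[(112,115),(310,216),(233,408),(48,306),(130,193),(236,259),(103,276),(209,333)]
b=[(108,116),(311,217),(231,408),(49,303),(130,195),(236,259),(103,273),(209,333)]
fit("wrist",b,mod,.012,st,(80,160),2.9)
E
```

```text
t [ 0.40335202 -0.28111453] yaw x 13.220075653724042 scale 1.0063477791737434 
 [[0.1, -0.5], [0.3, 0.6], [0.2, 0.5], [0.9, -0.6], [0.4, 0.3], [-0.3, -0.1], [-0.6, -0.9], [-1.0, 0.6]]
t [ 0.48586756 -0.44538817] yaw x -14.560598658561462 scale 1.0155392296515169 
 [[0.8, -1.2], [-2.0, 2.5], [0.9, 0.9], [-0.6, -1.6], [0.8, -1.5], [3.5, 0.3], [-2.3, -1.4], [-1.2, 2.0]]
```

```bash
python3 -m creep '[66,12,-11,-35,-1.2, 66,24,-21,-75,-1.2, 66,24,-21,-115,-1.2, 66,24,-21,-150,-1.2, 66,24,-21,-180,-1.2, 66,24,-21,-195,-1.2, 66,24,-21,-200,-1.2,66,24,-21,-202,-1.2,66,24,-21,-202,-1.2]' 25
python3 - <<'E'
from h import *
st,im=snap("wrist","w2"); cv2.imwrite("pics/w2a.png",cv2.resize(im[180:480,130:500],None,fx=2,fy=2))
E
```

```text
time_s: 2.7
tcp_pos: [0.4042, -0.2784, 0.0501]
eef_rot: [[-0.233, 0.001, -0.973], [0.973, -0.0, -0.233], [-0.001, -1.0, -0.001]]
wrist_force: [-0.2, 0.4, 0.0]
gripper_width: 0.0654
```

View pics/w2a.png

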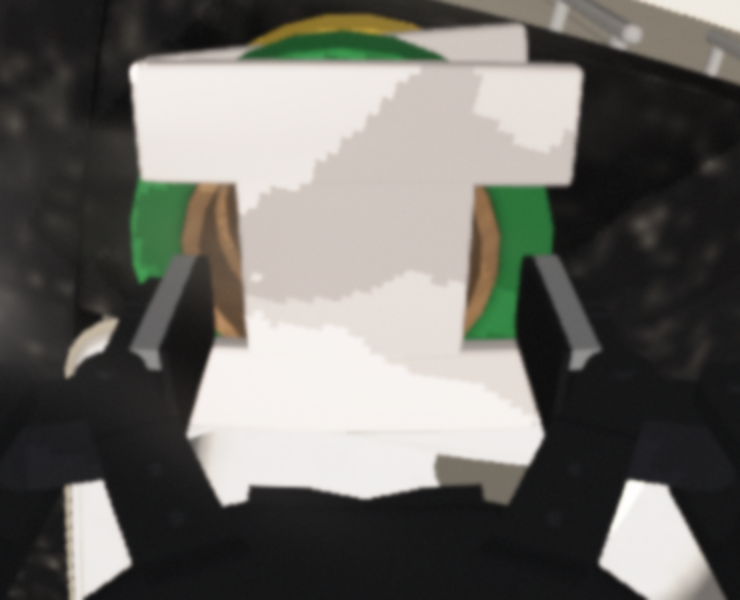

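Run:
```python
from h import *
st=readout.read_state(); print(st["tcp_pos"],st["wrist_force"])
R=st["eef_rot"]
for b in (0,5,10):
  for z in (-11,0,11):
    print(b,z,[ ((np.array(proj("wrist",st["tcp_pos"]+R@np.array([s*.0327,-b/1000,z/1000]),st))-[130,180])*2).round() for s in (-1,1)])
from fit import *
mod=[(-47,-46),(-47,46),(-21,-25),(-21,25),(-21,-46),(-21,46)]
fit("wrist",[(131,63),(582,66),(236,183),(474,184),(141,179),(574,185)],mod,.052,st,(130,180),2)
```

```text
[ 0.40446764 -0.27876964  0.05052411] [ 0.81915199 -0.1322393  -0.17720299]
0 -11 [array([226., 314.]), array([508., 314.])]
0 0 [array([221., 273.]), array([513., 273.])]
0 11 [array([217., 230.]), array([517., 229.])]
5 -11 [array([222., 326.]), array([512., 326.])]
5 0 [array([218., 284.]), array([517., 284.])]
5 11 [array([213., 240.]), array([521., 240.])]
10 -11 [array([218., 338.]), array([516., 338.])]
10 0 [array([213., 296.]), array([521., 296.])]
10 11 [array([209., 251.]), array([526., 251.])]
t [ 0.40345755 -0.28168814] yaw x 12.878677859989208 scale 0.9970420861779365 
 [[0.1, 0.3], [0.1, -0.5], [0.1, -0.0], [-0.1, -0.3], [-0.4, 0.0], [0.0, 0.5]]
```

```bash
python3 -m creep '[55,-1,-2.7,-4,-0.4, 55,-1,-2.7,-4,-0.4, 55,-1,-2.7,-4,-0.4]' 25
python3 - <<'E'
from h import *
st,im=snap("wrist","w3"); cv2.imwrite("pics/w3a.png",cv2.resize(im[180:480,130:500],None,fx=2,fy=2))
R=st["eef_rot"];print(st["tcp_pos"],st["gripper_width"])
for b in (0,4,8,12):
    print(b,[ ((np.array(proj("wrist",st["tcp_pos"]+R@np.array([s*st["gripper_width"]/2,-b/1000,.011]),st))-[130,180])*2).round() for s in (-1,1)])
E
```

```text
time_s: 3.0
tcp_pos: [0.4028, -0.2819, 0.0458]
eef_rot: [[-0.224, 0.001, -0.974], [0.974, -0.0, -0.224], [-0.001, -1.0, -0.0]]
wrist_force: [-0.3, 0.0, 0.2]
gripper_width: 0.0548
[ 0.40280555 -0.28188381  0.04575317] 0.05480910361363248
0 [array([241., 230.]), array([493., 230.])]
4 [array([238., 238.]), array([496., 238.])]
8 [array([235., 247.]), array([499., 247.])]
12 [array([232., 257.]), array([502., 256.])]
```

View pics/w3a.png

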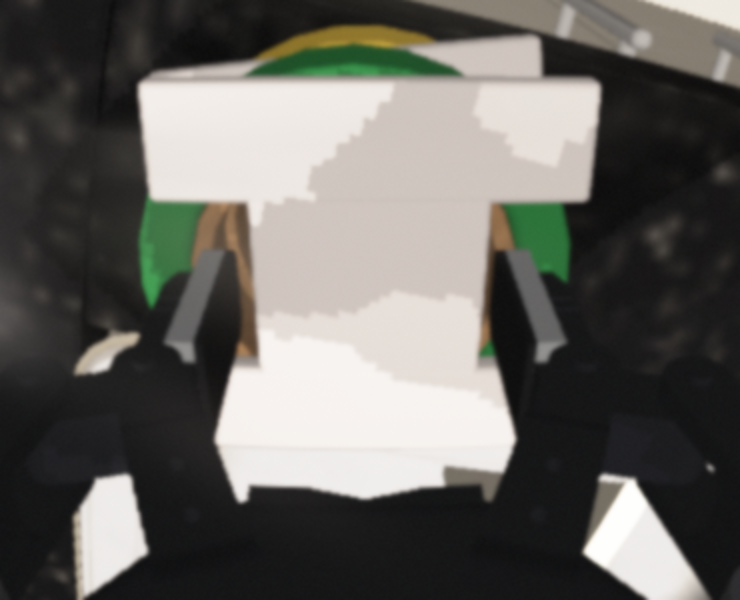

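```bash
python3 -m creep '[56,0,0,-3,0, 56,0,0,-5,0, 56,0,0,-6,0, 56,0,0,-6,0]' 25; python3 -m creep '[56,0,0,-1.5,0, 56,0,0,-1.5,0]' 25
python3 - <<'E'
from h import *
st,im=snap("wrist","w4"); cv2.imwrite("pics/w4a.png",cv2.resize(im[180:480,130:500],None,fx=2,fy=2))
E
```

```text
time_s: 3.38
tcp_pos: [0.4031, -0.2819, 0.0413]
eef_rot: [[-0.225, 0.002, -0.974], [0.974, -0.001, -0.225], [-0.001, -1.0, -0.002]]
wrist_force: [-11.5, 5.9, 46.8]
gripper_width: 0.0563
time_s: 3.55
tcp_pos: [0.4032, -0.282, 0.041]
eef_rot: [[-0.225, 0.003, -0.974], [0.974, -0.001, -0.225], [-0.002, -1.0, -0.002]]
wrist_force: [-19.2, 10.5, 73.6]
gripper_width: 0.0563
```

View pics/w4a.png

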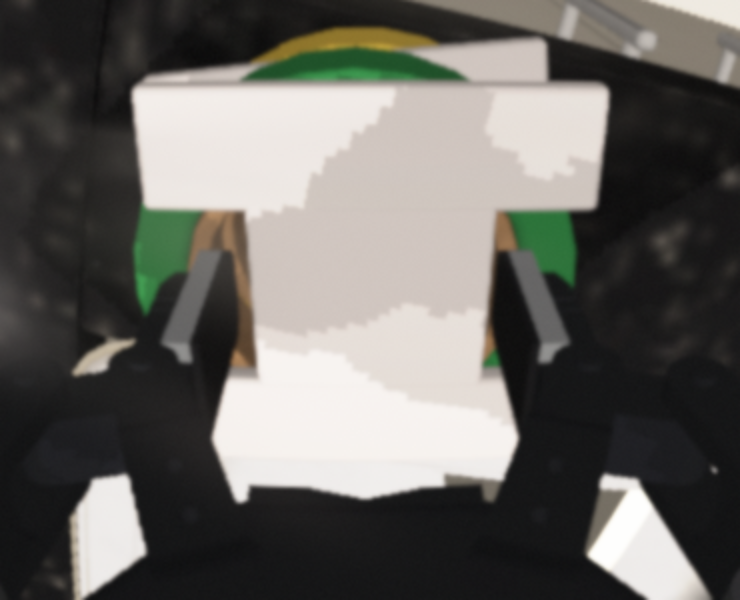

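```bash
python3 -m creep '[56,0,0,4.5,0, 56,0,0,4.5,0, 40,0,0,4.5,0, 40,0,0,4.5,0, 40,0,0,4.5,0,40,0,0,4.5,0]' 35
```

```text
time_s: 4.1
tcp_pos: [0.4029, -0.2814, 0.0429]
eef_rot: [[-0.225, 0.001, -0.974], [0.974, 0.0, -0.225], [0.0, -1.0, -0.001]]
wrist_force: [-3.8, 4.5, 23.6]
gripper_width: 0.0489
```

```bash
python3 -m creep '[40,0,0,2,0, 40,0,0,5,0, 40,0,0,15,0, 40,0,0,30,0,40,0,0,30,0]'
python3 - <<'E'
from h import *
st,im=snap("wrist","w5"); cv2.imwrite("pics/w5a.png",cv2.resize(im[160:480,130:500],None,fx=2,fy=1.8))
print(st["gripper_width"],st["wrist_force"])
E
```

```text
time_s: 4.52
tcp_pos: [0.4037, -0.2824, 0.0747]
eef_rot: [[-0.225, 0.002, -0.974], [0.974, -0.002, -0.225], [-0.002, -1.0, -0.002]]
wrist_force: [0.4, -0.9, 0.7]
gripper_width: 0.0488
0.04875574644412085 [ 0.41593685 -0.85675104  0.6671014 ]
```

View pics/w5a.png

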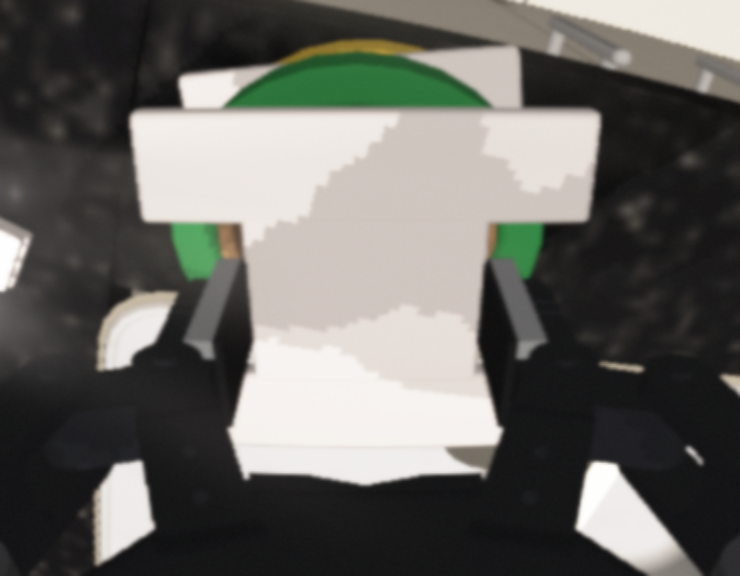

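```bash
python3 - <<'E'
from fit import *
st=readout.read_state(); im=cv2.imread("pics/w5.png")
mod=[(-47,-46),(-47,46),(-21,-25),(-21,25),(-21,-46),(-21,46)]
pix=[(x/2,y/1.8) for x,y in [(129,112),(601,111),(243,222),(487,222),(142,222),(589,222)]]
t,R=fit("wrist",pix,mod,st["tcp_pos"][2]+.0091,st,(130,160),1)
E_=st["eef_rot"]; d=np.append(t,st["tcp_pos"][2])-st["tcp_pos"]
print("tool frame off",E_.T@d*1000,"tool yaw",np.degrees(np.arctan2(E_[1,0],E_[0,0]))-90)
E
python3 -m creep '[40,3,-30,30,-5, 40,10,-60,70,-10, 40,20,-90,100,-16, 40,30,-110,130,-22, 40,30,-110,150,-28,40,30,-110,150,-28,40,30,-110,150,-28]'
python3 - <<'E'
from h import *
st,im=snap("wrist","w6"); print(st["tcp_pos"],st["eef_rot"])
cv2.imwrite("pics/w6a.png",cv2.resize(im[60:380,60:460],None,fx=2,fy=1.8))
snap("top","t6")
E
```

```text
t [ 0.40382927 -0.28249519] yaw x 13.05432629513156 scale 0.9926869373179759 
 [[0.0, 0.4], [0.1, -0.4], [-0.4, 0.4], [-0.1, -0.6], [0.1, 0.2], [0.2, -0.1]]
tool frame off [-0.39415198  0.0011379  -0.31603412] tool yaw 12.986443852320292
time_s: 5.15
tcp_pos: [0.4331, -0.3923, 0.2226]
eef_rot: [[0.259, 0.001, -0.966], [0.966, -0.001, 0.259], [-0.001, -1.0, -0.001]]
wrist_force: [-0.5, 0.4, -0.8]
gripper_width: 0.0485
[ 0.43309338 -0.39233683  0.22256495] [[ 2.58987782e-01  1.04650525e-03 -9.65880031e-01]
 [ 9.65880389e-01 -9.38693154e-04  2.58986861e-01]
 [-6.35633862e-04 -9.99999012e-01 -1.25390896e-03]]
```

View pics/w6.png

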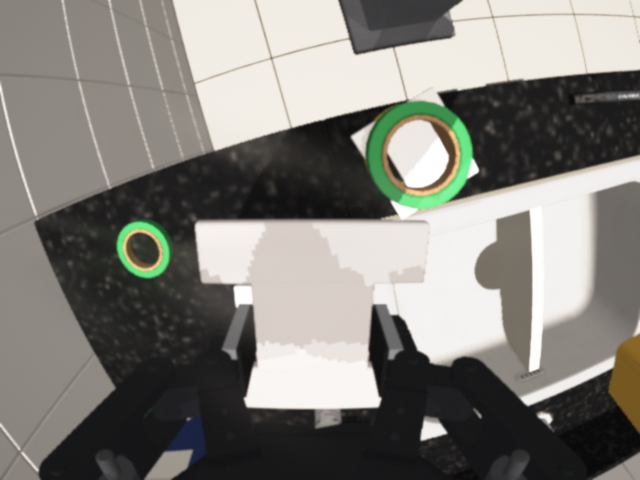

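```bash
python3 -m creep '[40,35,-20,10,0, 40,70,-42,20,0, 40,97,-63,20,0, 40,97,-63,20,0,40,97,-63,20,0]'
python3 - <<'E'
from h import *
st,im=snap("wrist","w7"); print(st["tcp_pos"],st["eef_rot"])
np.savez("w7.npz",p=st["tcp_pos"],R=st["eef_rot"])
E
```

```text
time_s: 5.67
tcp_pos: [0.5315, -0.4551, 0.2388]
eef_rot: [[0.257, -0.003, -0.966], [0.966, 0.002, 0.257], [0.002, -1.0, 0.003]]
wrist_force: [-1.3, 0.8, -0.8]
gripper_width: 0.0486
[ 0.53153307 -0.4551411   0.2387807 ] [[ 0.25705081 -0.00261453 -0.96639435]
 [ 0.96639654  0.00236752  0.25704499]
 [ 0.00161591 -0.99999378  0.00313525]]
```

View pics/w7.png

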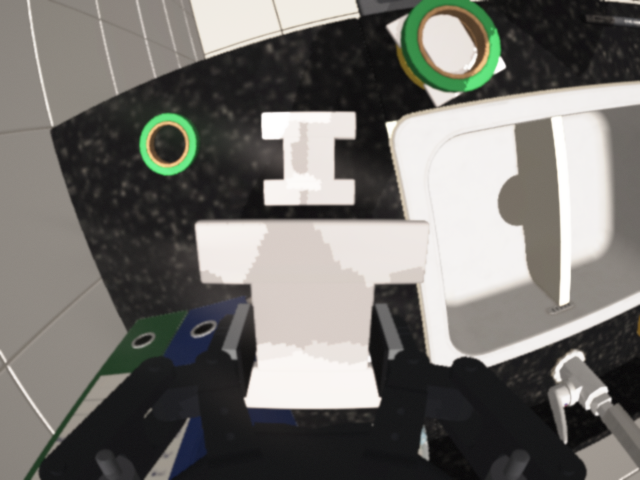

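Run:
```python
from h import *
im=cv2.imread("pics/w7.png"); q=np.load("w7.npz"); st=dict(tcp_pos=q["p"],eef_rot=q["R"])
g=im.min(2)[100:214,240:375]
cv2.imwrite("pics/w7b.png",cv2.resize(im[100:214,240:375],None,fx=5,fy=5,interpolation=2))
m=(g>130).astype(np.uint8)
cs,_=cv2.findContours(m,0,1); c=max(cs,key=cv2.contourArea); print(cv2.contourArea(c))
P=np.array([onz("wrist",p[0]+240,p[1]+100,.012,st)[:2] for p in c[:,0]],np.float32)*1000
M=cv2.moments(P); print("centroid",M["m10"]/M["m00"],M["m01"]/M["m00"],"area",M["m00"],"want",94*92-2*42*21)
print(cv2.minAreaRect(P))
```

```text
6766.5
centroid 485.7559745029331 -446.9713662912147 area 6838.596626301762 want 6884
((485.76544189453125, -447.14923095703125), (92.70813751220703, 94.6575927734375), 75.4492416381836)
```

View pics/w7b.png

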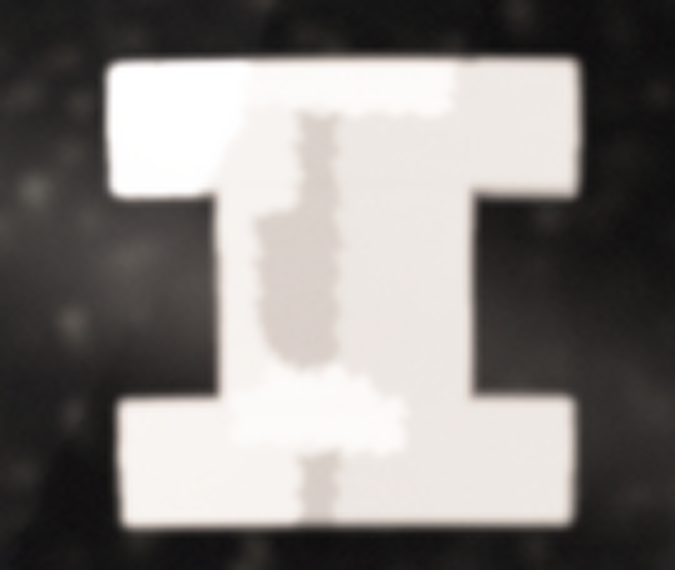

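```bash
python3 -m creep '[40,-23,4,-30,0.3, 40,-46,8.6,-70,0.3, 40,-46,8.6,-110,0.3, 40,-46,8.6,-150,0.3, 40,-46,8.6,-185,0.3, 40,-46,8.6,-205,0.3,40,-46,8.6,-210,0.3,40,-46,8.6,-210,0.3,40,-46,8.6,-210,0.3]'
python3 - <<'E'
from h import *
st,im=snap("wrist","w8"); print(st["tcp_pos"],np.degrees(np.arctan2(st["eef_rot"][1,0],st["eef_rot"][0,0])))
E
```

```text
time_s: 6.47
tcp_pos: [0.4839, -0.4461, 0.0341]
eef_rot: [[0.253, 0.001, -0.967], [0.967, -0.001, 0.253], [-0.001, -1.0, -0.001]]
wrist_force: [0.3, -1.4, 0.8]
gripper_width: 0.0491
[ 0.48386209 -0.44605105  0.03408607] 75.31684540605968
```

View pics/w8.png

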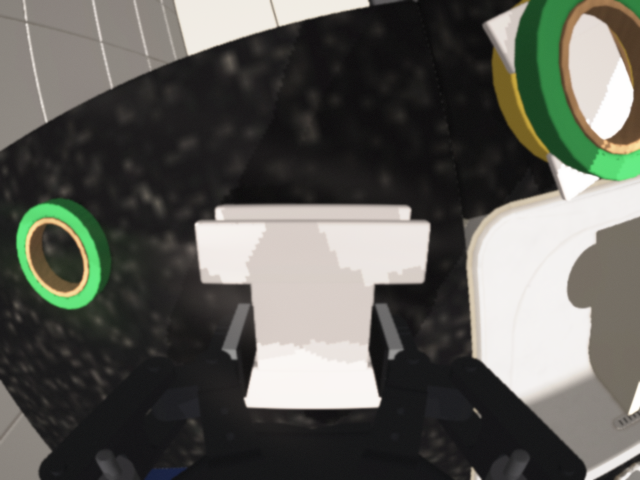

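Run:
```python
from h import *
st=readout.read_state(); z=st["tcp_pos"][2]
E=st["eef_rot"]
f=lambda u,v,z: (E.T@(onz("wrist",u,v,z,st)-st["tcp_pos"])*1000).round(1)[[0,2]]
print("pile",f(215,206,.012),f(411,206,.012)); print("held",f(195,221,z+.0091),f(430,221,z+.0091))
```

```text
pile [-45.9  45.1] [45.8 45.1]
held [-45.7  46.8] [45.1 46.8]
```

```bash
python3 -m creep '[40,1.7,-0.3,-8,0, 40,1.7,-0.3,-15,0, 40,1.7,-0.3,-20,0, 40,1.7,-0.3,-23,0, 40,1.7,-0.3,-24,0,40,1.7,-0.3,-24,0]'
```

```text
time_s: 7.02
tcp_pos: [0.4852, -0.4461, 0.009]
eef_rot: [[0.254, 0.0, -0.967], [0.967, 0.0, 0.254], [0.0, -1.0, -0.0]]
wrist_force: [-3.6, 4.3, 12.1]
gripper_width: 0.0488
```

```bash
python3 -m creep '[52,0,0,0.5,0, 58,0,0,0.5,0, 62,0,0,0.5,0, 62,0,0,0.5,0, 62,0,0,5,0,62,0,0,15,0,62,0,0,45,0,70,0,0,85,0,80,-20,40,125,0,80,-40,80,160,0,80,-50,110,180,0, 80,-50,110,180,0,80,-50,110,180,0]'
python3 - <<'E'
from h import *
st,im=snap("wrist","w9"); print(st["time_s"],st["tcp_pos"]); np.savez("w9.npz",p=st["tcp_pos"],R=st["eef_rot"])
E
```

```text
time_s: 8.1
tcp_pos: [0.4353, -0.3341, 0.1936]
eef_rot: [[0.253, 0.005, -0.968], [0.968, -0.003, 0.253], [-0.002, -1.0, -0.005]]
wrist_force: [0.3, 0.2, 0.9]
gripper_width: 0.0797
8.1 [ 0.43528284 -0.33407044  0.19359778]
```

View pics/w9.png

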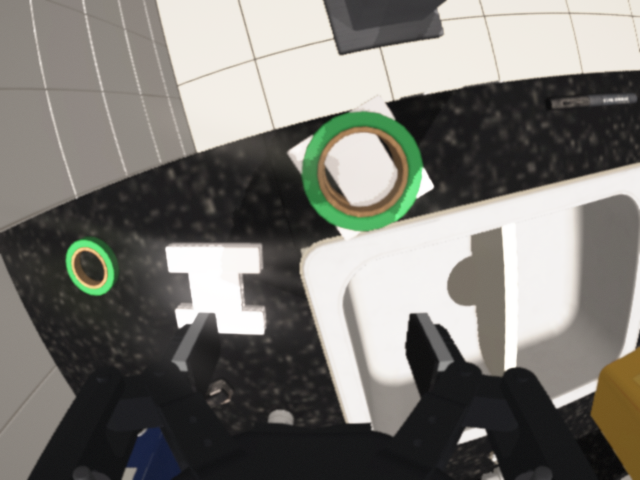

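Run:
```python
from h import *
im=cv2.imread("pics/w9.png"); q=np.load("w9.npz"); st=dict(tcp_pos=q["p"],eef_rot=q["R"])
a=cv2.resize(im[90:250,280:440],None,fx=3.6,fy=3.6,interpolation=2); b=cv2.resize(im[230:350,150:290],None,fx=3.6,fy=3.6,interpolation=2)
b=cv2.copyMakeBorder(b,0,a.shape[0]-b.shape[0],0,0,0); c=np.hstack([a,b])[:, :800] if a.shape[1]+b.shape[1]<=800 else cv2.resize(np.hstack([a,b]),(800,int(a.shape[0]*800/(a.shape[1]+b.shape[1]))))
print(c.shape,a.shape,b.shape); cv2.imwrite("pics/w9a.png",c)
hsv=cv2.cvtColor(im,cv2.COLOR_BGR2HSV)
m=((hsv[...,0]>50)&(hsv[...,0]<85)&(hsv[...,1]>100)).astype(np.uint8); m[:, :280]=0; m[250:]=0; m[:,440:]=0
cs,h=cv2.findContours(m,cv2.RETR_CCOMP,1); 
for c in cs:
  if cv2.contourArea(c)<1000: continue
  P=np.array([onz("wrist",p[0],p[1],.046,st)[:2] for p in c[:,0]])*1000
  A=np.c_[2*P,np.ones(len(P))]; x=np.linalg.lstsq(A,(P**2).sum(1),rcond=None)[0]; r=np.sqrt(x[2]+x[0]**2+x[1]**2)
  print(len(P),x[:2],"r",r,"resid",np.std(np.hypot(*(P-x[:2]).T)-r))
```

```text
(426, 800, 3) (576, 576, 3) (576, 504, 3)
347 [ 404.09502872 -285.24736975] r 48.17035378184833 resid 0.9933847693723885
260 [ 404.18875813 -285.2519081 ] r 37.21840267957136 resid 0.30486038405756727
```

View pics/w9a.png

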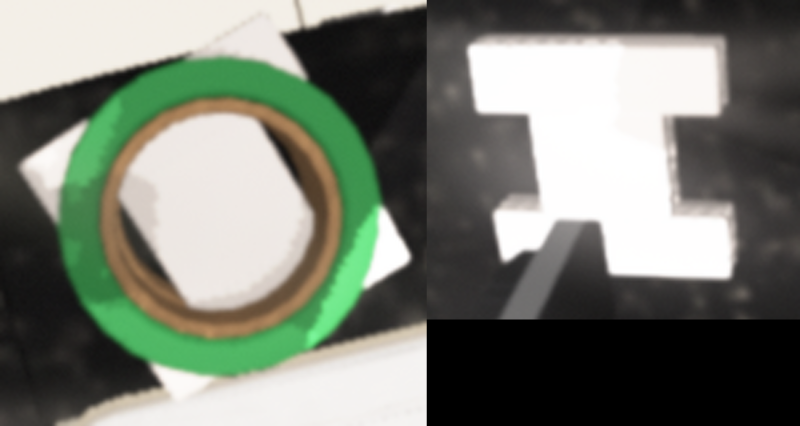

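Run:
```python
from h import *
T=lambda u,v,z=.16: onz("top",170+u/5,180+v/5,z)[:2]*1000
S=lambda u,v,z=.16: onz("scene",180+u/5,290+v/5,z)[:2]*1000
def X(a,b,c,d):
    M=np.c_[b-a,-(d-c)]; s=np.linalg.solve(M,c-a); return a+s[0]*(b-a), np.degrees(np.arctan2(*(a-b)[::-1])),np.degrees(np.arctan2(*(c-d)[::-1]))
print("top",X(T(135,190),T(173,350),T(222,388),T(345,428)))
print("scene",X(S(200,150),S(370,209),S(440,207),S(590,105)))
print("tip scene",S(638,46,.186)); print("post top",T(110,95),S(100,124)); print("disc", T(130,177),S(188,150))
p,e=tri([ray("top",170+130/5,180+177/5),ray("scene",180+196/5,290+150/5)]); print("disc tri",p,e)
```

```text
top (array([516.6828844 , 235.54537018]), np.float64(14.010408852225337), np.float64(70.80906069585515))
scene (array([515.38730392, 235.35407988]), np.float64(14.062585811356898), np.float64(70.61748347106895))
tip scene [472.59925382 110.91802264]
post top [674.5633526  276.28640797] [672.96241387 279.0100238 ]
disc [627.55475706 264.2611219 ] [628.81138068 265.75533143]
disc tri [0.62666563 0.26388084 0.15983681] [np.float64(0.0009714477817447495), np.float64(0.000971447781744608)]
```

```bash
python3 -m creep '[50,-8,40,-10,-4.9, 40,-18,75,-30,-4.9, 40,-18,86,-65,-4.9, 40,-18,86,-100,-4.9, 40,-18,86,-122,-4.9,36,-18,86,-128,-4.9,36,-18,86,-128,-4.9,36,-18,86,-128,-4.9]'
python3 - <<'E'
from h import *
st,im=snap("wrist","w10"); print(st["time_s"],st["tcp_pos"],np.degrees(np.arctan2(st["eef_rot"][1,0],st["eef_rot"][0,0])))
E
```

```text
time_s: 8.82
tcp_pos: [0.4178, -0.251, 0.0611]
eef_rot: [[0.336, 0.0, -0.942], [0.942, -0.0, 0.336], [-0.0, -1.0, -0.0]]
wrist_force: [0.8, -0.4, -0.1]
gripper_width: 0.0361
8.8167 [ 0.41782804 -0.25097754  0.06113343] 70.36123254954161
```

View pics/w10.png

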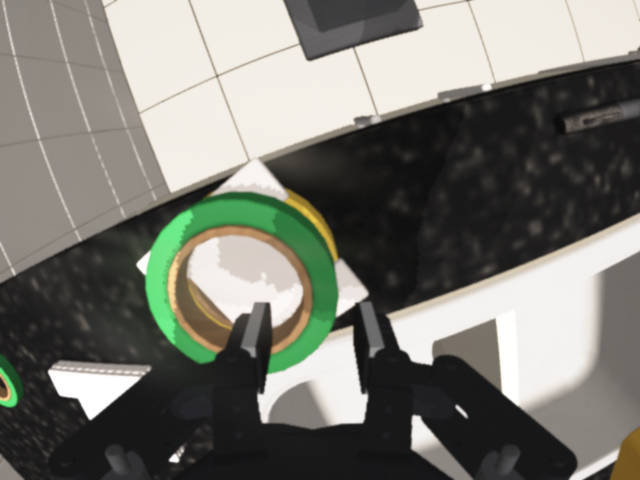

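```bash
python3 -m creep '[36,0,2.5,-8,0, 36,0,2.5,-18,0, 36,0,2.5,-26,0, 36,0,2.5,-30,0, 36,0,2.5,-31,0,36,0,2.5,-31,0]' 45
python3 - <<'E'
from h import *
st,im=snap("wrist","w11")
cv2.imwrite("pics/w11a.png",cv2.resize(im[160:430,120:440],None,fx=2.2,fy=2.2))
E
```

```text
time_s: 9.37
tcp_pos: [0.4171, -0.2477, 0.0289]
eef_rot: [[0.336, -0.001, -0.942], [0.942, 0.0, 0.336], [0.0, -1.0, 0.001]]
wrist_force: [-0.9, 0.5, 1.0]
gripper_width: 0.0359
```

View pics/w11a.png

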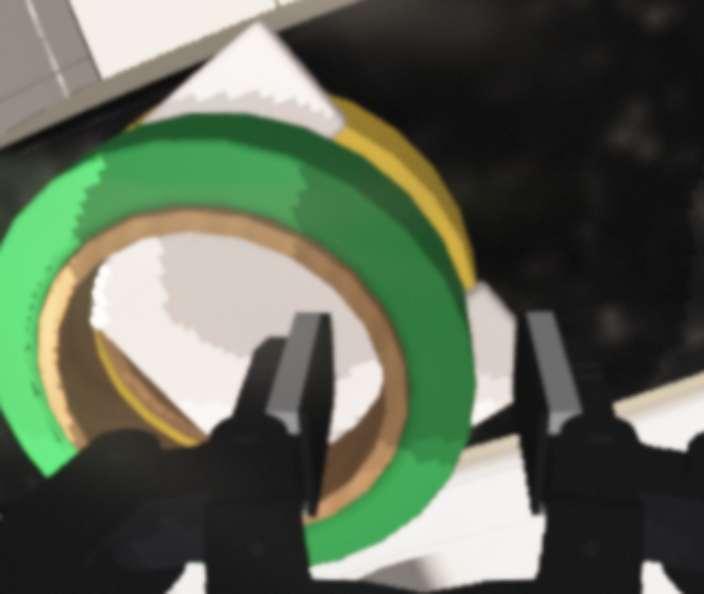

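```bash
python3 -m creep '[10,0,0,0,0, 10,0,0,0,0, 10,0,0,0,0, 10,0,0,0,0,10,0,0,2,0,10,0,0,6,0,10,0,0,15,0,10,0,0,30,0,10,0,0,50,0,10,0,0,50,0]' 45
python3 - <<'E'
from h import *
st,im=snap("wrist","w12"); print(st["wrist_force"],st["tcp_pos"])
E
```

```text
time_s: 10.25
tcp_pos: [0.4188, -0.2488, 0.083]
eef_rot: [[0.336, 0.004, -0.942], [0.942, -0.002, 0.336], [-0.001, -1.0, -0.004]]
wrist_force: [0.2, -0.2, -0.5]
gripper_width: 0.0158
[ 0.23786065 -0.24571241 -0.45607584] [ 0.41882856 -0.24875391  0.08299393]
```

View pics/w12.png

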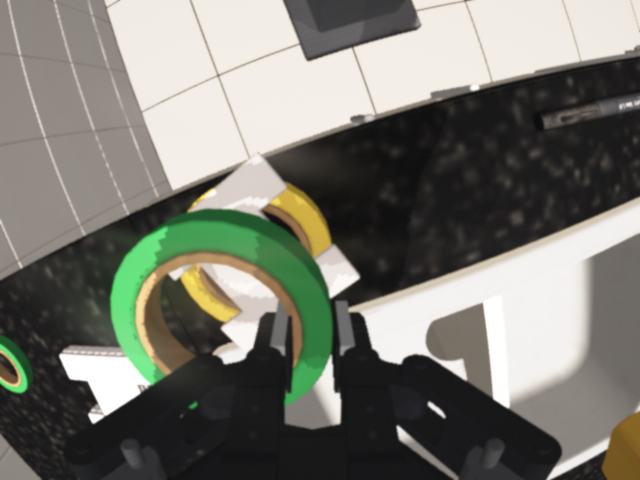

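```bash
python3 - <<'E'
from h import *
print(tri([ray("top",342,188),ray("scene",297,178)]))
print(onz("top",342,188,.2),onz("top",342,188,.3))
E
python3 -m creep '[10,0,10,35,0, 10,0,40,75,0, 10,5,75,115,0, 10,10,112,150,0, 10,15,150,180,0, 10,22,190,187,0, 10,29,230,187,0, 10,36,270,187,0, 10,43,310,187,0, 10,50,345,187,0, 10,57,375,187,0, 10,65,400,187,0, 10,73,416,187,0, 10,73,416,187,0, 10,73,416,187,0, 10,73,416,187,0]'
python3 - <<'E'
from h import *
st,im=snap("wrist","w13"); print(st["time_s"],st["tcp_pos"],st["wrist_force"]); np.savez("w13.npz",p=st["tcp_pos"],R=st["eef_rot"])
E
```

```text
(array([ 0.67299419, -0.13582065,  0.25155787]), [np.float64(0.0024800303579530234), np.float64(0.00248003035795299)])
[ 0.6857455 -0.1386695  0.2      ] [ 0.65630289 -0.13474379  0.3       ]
time_s: 11.63
tcp_pos: [0.49, 0.1677, 0.266]
eef_rot: [[0.336, -0.001, -0.942], [0.942, -0.0, 0.336], [-0.001, -1.0, 0.001]]
wrist_force: [0.7, 0.2, -1.1]
gripper_width: 0.0163
11.6333 [0.49001761 0.16769624 0.2659905 ] [ 0.67477552  0.1969461  -1.11262091]
```

View pics/w13.png

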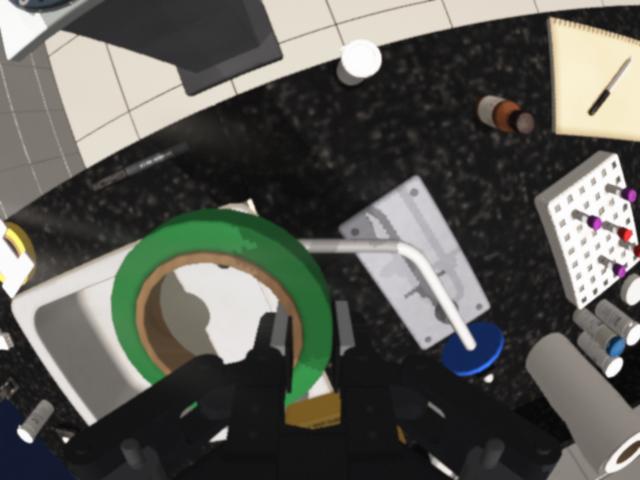

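Run:
```python
from h import *
q=np.load("w13.npz"); st=dict(tcp_pos=q["p"],eef_rot=q["R"]); im=cv2.imread("pics/w13.png")
cv2.imwrite("pics/w13a.png",cv2.resize(im[195:395,100:360],None,fx=3,fy=3,interpolation=2))
print("ball",onz("wrist",224,265,.186,st)*1000)
L=[onz("wrist",u,v,.16,st)[:2]*1000 for u,v in [(310,246),(385,247),(417,265),(465,340)]]
a,b,c,d=L; M=np.c_[b-a,-(d-c)]; s=np.linalg.solve(M,c-a); print("corner",a+s[0]*(b-a),np.degrees(np.arctan2(*(b-a)[::-1])),np.degrees(np.arctan2(*(d-c)[::-1])))
hsv=cv2.cvtColor(im,cv2.COLOR_BGR2HSV)
m=((hsv[...,0]>50)&(hsv[...,0]<85)&(hsv[...,1]>100)).astype(np.uint8)
cs,_=cv2.findContours(m,0,1); c=max(cs,key=cv2.contourArea)[:,0]
z=st["tcp_pos"][2]
for zz in (.0171,):
  P=np.array([onz("wrist",p[0],p[1],z+zz,st)[:2] for p in c])*1000
  k=(c[:,0]<200)&(c[:,1]>290); k|=(c[:,1]<330)&(c[:,0]<110)
  k=(c[:,0]<150)
  print(k.sum())
# inner edge of green top face (r=37.2)
m2=m.copy(); 
cs,hh=cv2.findContours(m,cv2.RETR_CCOMP,1)
for c in cs: print(cv2.contourArea(c),c[:,0].min(0),c[:,0].max(0))
```

```text
ball [477.95879291 109.59622552 186.        ]
corner [517.23143258 229.14893445] 69.52271472375898 17.095893911941022
237
35.5 [189 401] [197 408]
13558.0 [112 208] [333 405]
```

View pics/w13a.png

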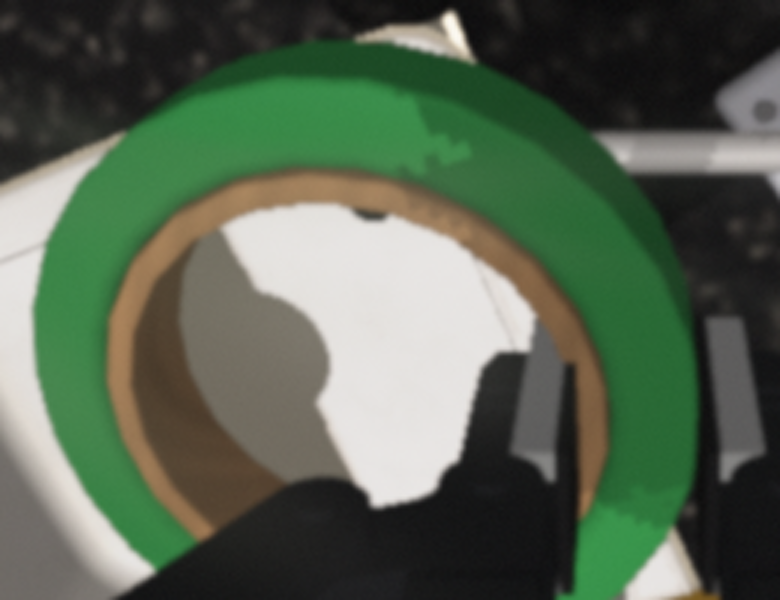

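Run:
```python
from h import *
q=np.load("w13.npz"); st=dict(tcp_pos=q["p"],eef_rot=q["R"]); z=st["tcp_pos"][2]+.0171
print("ball",onz("wrist",223.5,258,.186,st)*1000)
pts=[(107,375),(122,290),(180,215),(240,183),(315,168),(400,178),(480,218),(550,282),(590,340),(608,400)]
P=np.array([onz("wrist",100+u/3,195+v/3,z,st)[:2] for u,v in pts])*1000
A=np.c_[2*P,np.ones(len(P))]; x=np.linalg.lstsq(A,(P**2).sum(1),rcond=None)[0]; print(x[:2],np.sqrt(x[2]+x[0]**2+x[1]**2),(np.hypot(*(P-x[:2]).T)).round(1))
E_=st["eef_rot"]; print("tool", E_.T@(np.append(x[:2]/1000,st["tcp_pos"][2])-st["tcp_pos"])*1000)
e=np.array([480.8,136.6]);f=np.array([.336,.942]); print("s,lat",(x[:2]-e)@f,(x[:2]-e)@[-f[1],f[0]])
```

```text
ball [473.3104259  111.34939405 186.        ]
[475.51341496 130.50343538] 35.893216051264595 [36.3 35.6 35.5 35.7 36.2 36.4 35.9 35.5 35.9 35.9]
tool [-3.99035486e+01  2.79970000e-02  1.17594108e+00]
s,lat -7.519256449087253 2.9315173919498814
```

```bash
python3 -m creep '[10,2.7,-0.7,-25,0, 10,2.7,-0.7,-45,0, 10,2.7,-0.7,-57,0, 10,2.7,-0.7,-61,0, 10,2.7,-0.7,-61,0,10,2.7,-0.7,-61,0]'
python3 - <<'E'
from h import *
st,im=snap("wrist","w14"); print(st["time_s"],st["tcp_pos"],st["wrist_force"]); np.savez("w14.npz",p=st["tcp_pos"],R=st["eef_rot"])
cv2.imwrite("pics/w14a.png",cv2.resize(im[195:395,100:360],None,fx=3,fy=3,interpolation=2))
st,im=snap("scene","s14");cv2.imwrite("pics/s14a.png",cv2.resize(im[250:400,200:360],None,fx=4,fy=4,interpolation=2))
E
```

```text
time_s: 12.18
tcp_pos: [0.4932, 0.167, 0.2061]
eef_rot: [[0.336, 0.001, -0.942], [0.942, 0.0, 0.336], [0.0, -1.0, -0.001]]
wrist_force: [0.6, -0.5, -1.3]
gripper_width: 0.0158
12.1833 [0.4932155  0.16701098 0.20613456] [ 0.59993867 -0.54629616 -1.32282162]
```

View pics/w14a.png

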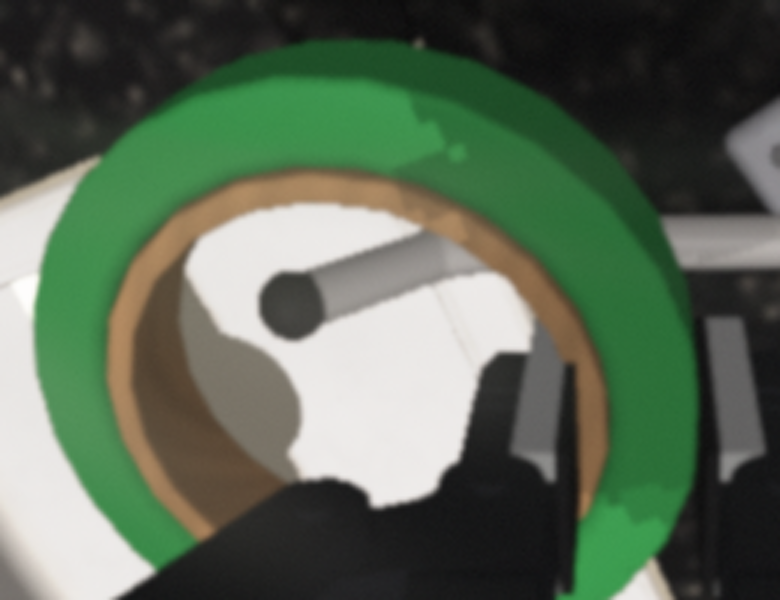

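View pics/s14a.png

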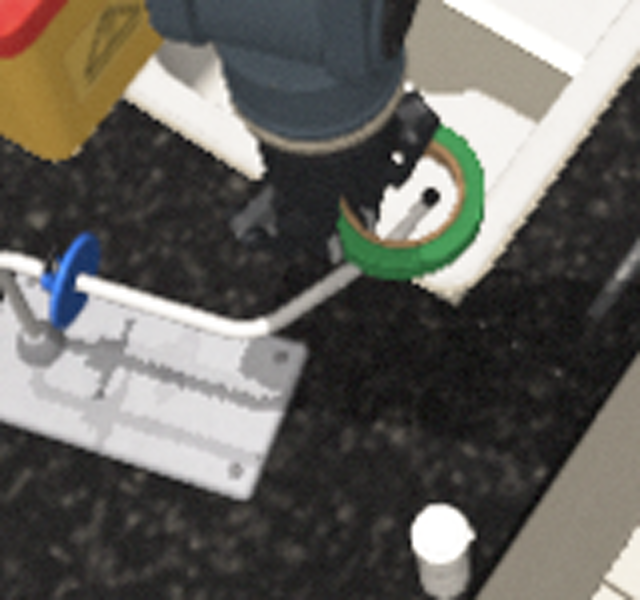

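Run:
```python
from h import *
q=np.load("w14.npz"); st=dict(tcp_pos=q["p"],eef_rot=q["R"]); E=st["eef_rot"]
b=onz("wrist",100+293/3,195+305/3,.186,st); print(b, E.T@(b-st["tcp_pos"])*1000)
l=[(u,v,onz("wrist",100+u/3,195+v/3,.16,st)) for u,v in [(690,240),(770,243)]]
for u,v,p in l: print(p, E.T@(p-st["tcp_pos"])*1000)
```

```text
[0.47455618 0.11135316 0.186     ] [-58.69966207  20.10999428  -1.14104868]
[0.49651842 0.17596357 0.16      ] [ 9.52202531 46.13873    -0.06808417]
[0.50221618 0.18982311 0.16      ] [24.49058015 46.14564775 -0.77071661]
```

```bash
python3 -m creep '[10,0,0,-12,0, 10,0,0,-22,0, 10,0,0,-30,0, 10,0,0,-34,0, 10,0,0,-36,0,10,0,0,-36,0]'
python3 - <<'E'
from h import *
st,im=snap("wrist","w15"); print(st["time_s"],st["tcp_pos"],st["wrist_force"])
cv2.imwrite("pics/w15a.png",cv2.resize(im[195:395,100:360],None,fx=3,fy=3,interpolation=2))
E
```

```text
time_s: 12.78
tcp_pos: [0.4929, 0.1675, 0.1691]
eef_rot: [[0.336, -0.0, -0.942], [0.942, -0.0, 0.336], [-0.0, -1.0, 0.0]]
wrist_force: [0.4, -0.8, -0.0]
gripper_width: 0.0153
12.7833 [0.49291472 0.16747931 0.16913867] [ 0.38148026 -0.77019286 -0.0046623 ]
```

View pics/w15a.png

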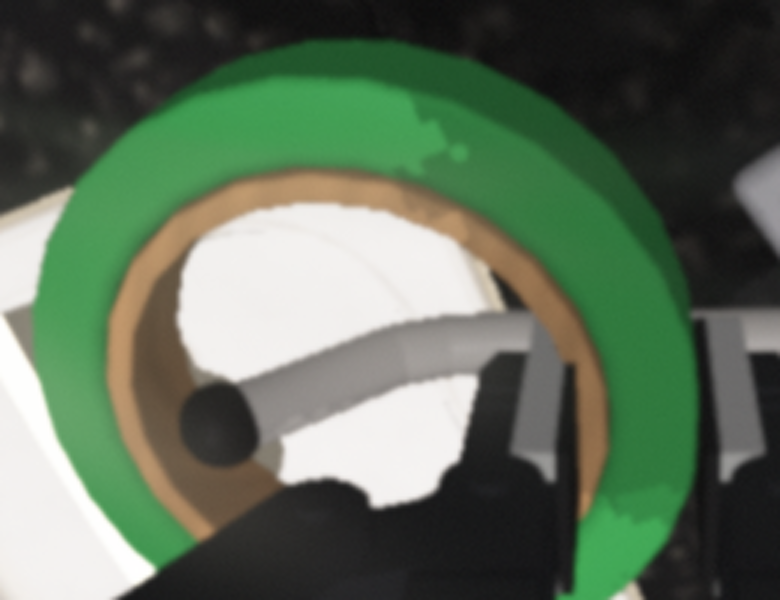

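```bash
python3 -m creep '[20,0,0,0,0, 24,0,0,0,0, 28,0,0,0,0, 28,0,0,0,0, 28,0,0,0,0, 28,0,0,0,0]'
python3 - <<'E'
from h import *
st,im=snap("wrist","w16"); print(st["time_s"],st["tcp_pos"],st["wrist_force"])
cv2.imwrite("pics/w16a.png",cv2.resize(im[195:395,100:360],None,fx=3,fy=3,interpolation=2))
E
```

```text
time_s: 13.33
tcp_pos: [0.4931, 0.1675, 0.1694]
eef_rot: [[0.336, 0.0, -0.942], [0.942, 0.0, 0.336], [0.0, -1.0, -0.0]]
wrist_force: [0.2, 1.1, 0.1]
gripper_width: 0.0282
13.3333 [0.49308478 0.16754037 0.16938648] [0.23147932 1.14907843 0.08066285]
```

View pics/w16a.png

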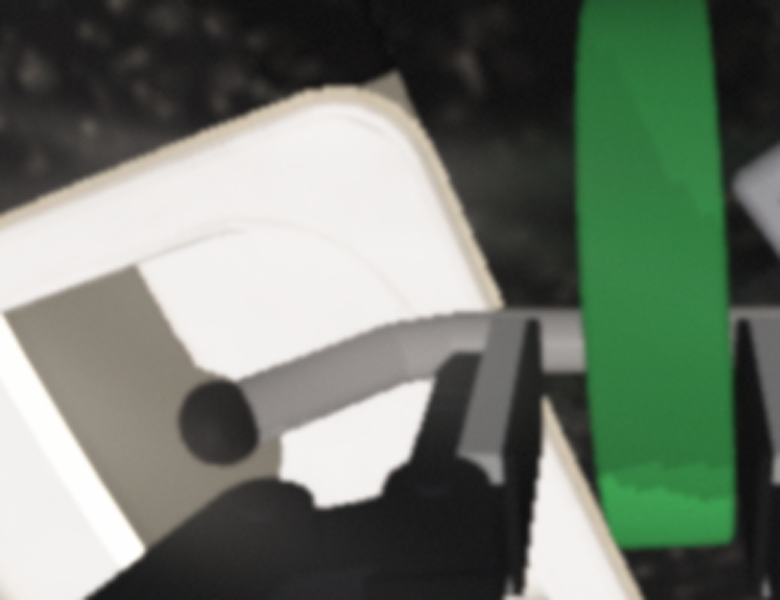

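```bash
python3 -m creep '[28,3,10,0,0, 28,7,22,0,0, 28,11,34,0,0, 28,15,45,0,0, 28,16.8,50.9,0,0, 28,18.6,54.7,0,-6.9, 28,20.6,58.4,0,-13.8, 28,23.2,61.6,0,-20.6, 28,26,64.7,0,-27.5, 28,29.4,67.2,0,-34.4, 28,32.8,69.7,0,-41.3, 28,36.5,71.4,0,-48.1, 28,40.5,72.8,0,-55, 28,40.5,72.8,0,-55,28,40.5,72.8,0,-55]'
python3 - <<'E'
from h import *
st,im=snap("wrist","w17"); print(st["time_s"],st["tcp_pos"],st["wrist_force"],np.degrees(np.arctan2(st["eef_rot"][1,0],st["eef_rot"][0,0]))); np.savez("w17.npz",p=st["tcp_pos"],R=st["eef_rot"])
E
```

```text
time_s: 14.63
tcp_pos: [0.5336, 0.2407, 0.169]
eef_rot: [[0.963, -0.0, -0.269], [0.269, -0.0, 0.963], [-0.0, -1.0, -0.0]]
wrist_force: [0.2, 0.0, -0.1]
gripper_width: 0.0277
14.6333 [0.53357523 0.24073352 0.16903508] [ 0.23359796  0.04257445 -0.12262327] 15.63009684624484
```

View pics/w17.png

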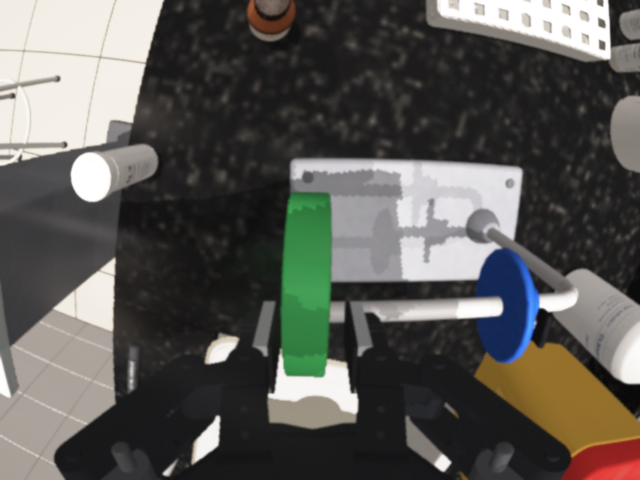

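Run:
```python
from h import *
q=np.load("w17.npz"); st=dict(tcp_pos=q["p"],eef_rot=q["R"]); E=st["eef_rot"]; im=cv2.imread("pics/w17.png")
cv2.imwrite("pics/w17a.png",cv2.resize(im[230:390,340:600],None,fx=3,fy=3,interpolation=2))
f=lambda u,v,z=.16:((E.T@(onz("wrist",u,v,z,st)-st["tcp_pos"]))*1000).round(1)
print(f(375,313),f(440,310),f(500,306)); print(onz("wrist",501,306,.16,st))
```

```text
[29.9  9.  -3.6] [62.5  9.  -3.1] [96.3  9.  -2.7]
[0.62766894 0.26422897 0.16      ]
```

View pics/w17a.png

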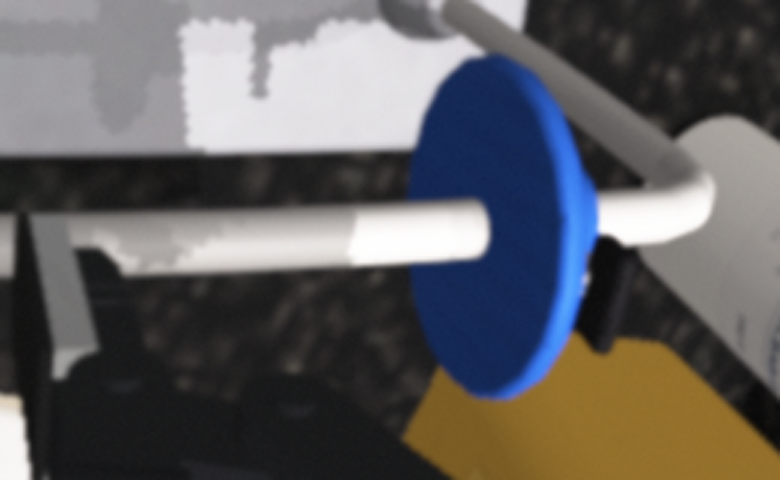

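```bash
python3 -m creep '[28,9,2,0,0, 28,20,4.5,0,0, 28,31,7.3,0,0, 28,42,10.2,0,0, 28,51,12.7,0,0, 28,56,14,0,0, 28,58,14.6,0,0, 28,58,14.6,0,0, 28,58,14.6,0,0]'
python3 - <<'E'
from h import *
st,im=snap("wrist","w18"); print(st["time_s"],st["tcp_pos"],st["wrist_force"],np.degrees(np.arctan2(st["eef_rot"][1,0],st["eef_rot"][0,0]))); np.savez("w18.npz",p=st["tcp_pos"],R=st["eef_rot"])
E
```

```text
time_s: 15.43
tcp_pos: [0.5912, 0.2548, 0.1693]
eef_rot: [[0.964, -0.0, -0.266], [0.266, -0.0, 0.964], [-0.0, -1.0, -0.0]]
wrist_force: [0.3, -0.1, 0.0]
gripper_width: 0.028
15.4333 [0.59123574 0.25484482 0.16932557] [ 0.34778341 -0.06859825  0.01960651] 15.443867988467492
```

View pics/w18.png

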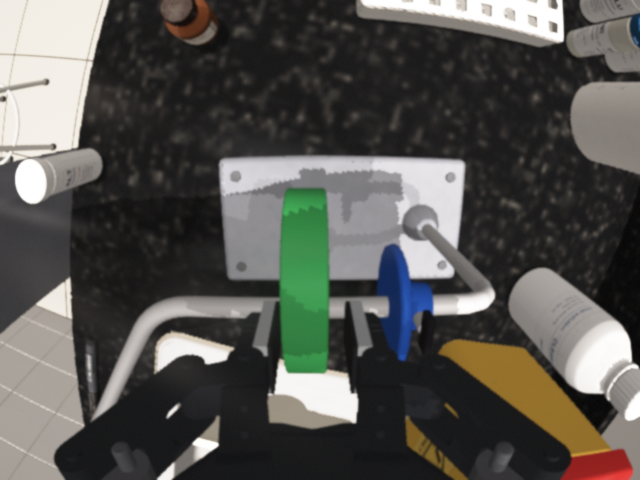

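```bash
python3 - <<'E'
from h import *
q=np.load("w18.npz"); st=dict(tcp_pos=q["p"],eef_rot=q["R"]); E=st["eef_rot"]; im=cv2.imread("pics/w18.png")
cv2.imwrite("pics/w18a.png",cv2.resize(im[180:380,240:450],None,fx=3.5,fy=3,interpolation=2))
f=lambda u,v,z=.16:((E.T@(onz("wrist",u,v,z,st)-st["tcp_pos"]))*1000).round(1)
print(f(390,307),f(388,307),f(200,308)); print(onz("wrist",389,307,.16,st))
E
python3 -m creep '[30,0,0,8,0, 30,0,0,20,0, 25,-4,-1,45,0, 15,-25,-7,60,0, 0,-48,-13,60,0, 0,-58,-16,60,0, 0,-58,-16,60,0,0,-58,-16,60,0]' 20
python3 - <<'E'
from h import *
st,im=snap("wrist","w19"); print(st["time_s"],st["tcp_pos"],st["gripper_width"]); np.savez("w19.npz",p=st["tcp_pos"],R=st["eef_rot"])
E
```

```text
[37.   9.3 -0.7] [36.   9.3 -0.7] [-53.9   9.3  -1.7]
[0.62661997 0.26392019 0.16      ]
time_s: 16.15
tcp_pos: [0.5335, 0.2389, 0.2303]
eef_rot: [[0.964, 0.001, -0.266], [0.266, 0.0, 0.964], [0.001, -1.0, 0.0]]
wrist_force: [-0.0, 0.1, -0.2]
gripper_width: 0.0003
16.15 [0.5334671  0.23893825 0.23032332] 0.000278475620104118
```

View pics/w18a.png

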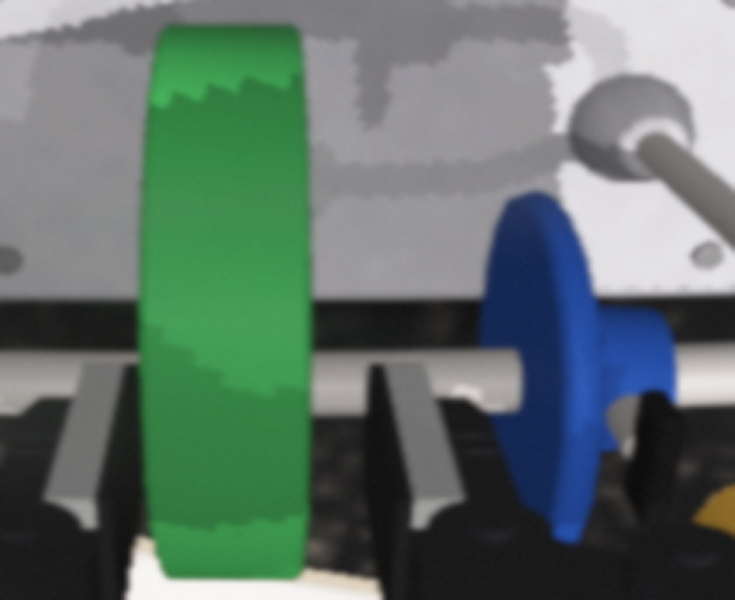

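View pics/w19.png

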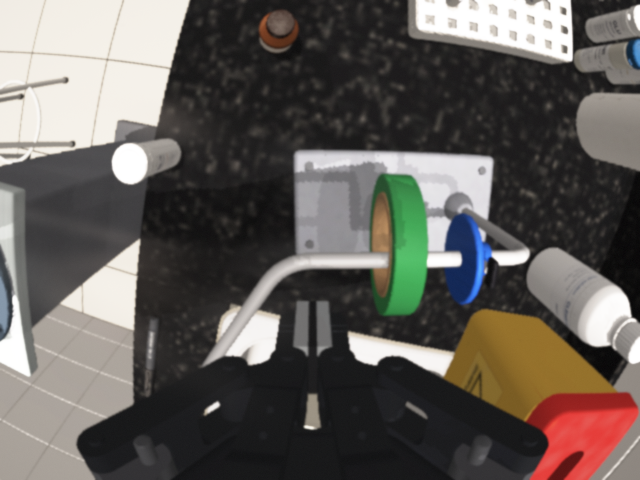

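```bash
python3 -m creep '[0,0,0,-30,0, 0,0,0,-50,0, 0,0,0,-60,0, 0,4,1,-60.5,0, 0,13,3.6,-60.5,0, 0,22,6,-60.5,0, 0,30,8.3,-60.5,0, 0,38,10.5,-60.5,0, 0,44,12.1,-60.5,0, 0,48,13.2,-60.5,0, 0,50,13.8,-60.5,0, 0,50,13.8,-60.5,0, 0,50,13.8,-60.5,0]' 20
python3 - <<'E'
from h import *
st,im=snap("wrist","w20"); print(st["time_s"],st["tcp_pos"],st["wrist_force"]); np.savez("w20.npz",p=st["tcp_pos"],R=st["eef_rot"])
cv2.imwrite("pics/w20a.png",cv2.resize(im[180:380,240:450],None,fx=3.5,fy=3,interpolation=2))
E
```

```text
time_s: 17.28
tcp_pos: [0.5836, 0.2527, 0.1689]
eef_rot: [[0.964, 0.0, -0.265], [0.265, -0.0, 0.964], [0.0, -1.0, -0.0]]
wrist_force: [1.3, 1.1, -0.0]
gripper_width: -0.0
17.2833 [0.58359624 0.2526918  0.16889855] [ 1.29834092  1.08326997 -0.002125  ]
```

View pics/w20a.png

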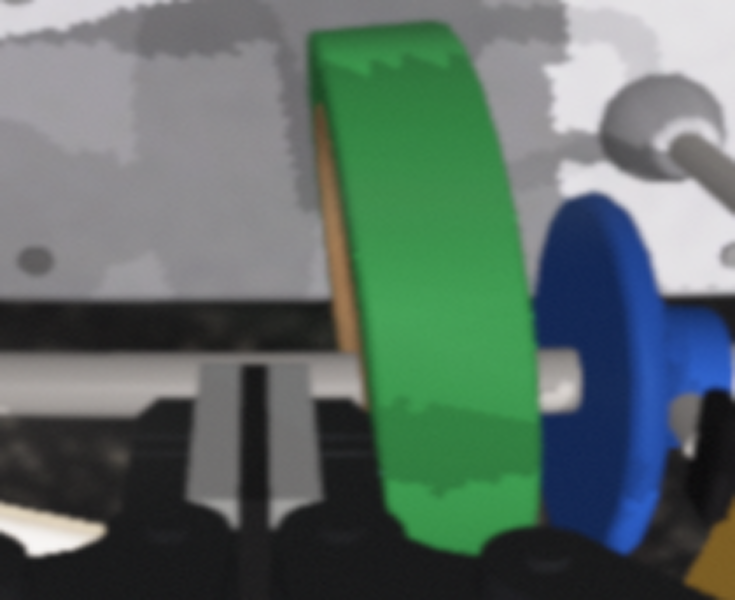

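```bash
python3 -m creep '[0,2,0.5,0,0, 0,3.8,1,0,0, 0,4.8,1.3,0,0, 0,5.8,1.6,0,0, 0,5.8,1.6,0,0]'
python3 - <<'E'
from h import *
st,im=snap("wrist","w21"); print(st["time_s"],st["tcp_pos"],st["wrist_force"]); np.savez("w21.npz",p=st["tcp_pos"],R=st["eef_rot"])
cv2.imwrite("pics/w21a.png",cv2.resize(im[180:380,240:450],None,fx=3.5,fy=3,interpolation=2))
E
```

```text
time_s: 17.75
tcp_pos: [0.5895, 0.2543, 0.1688]
eef_rot: [[0.964, -0.0, -0.265], [0.265, -0.0, 0.964], [-0.0, -1.0, -0.0]]
wrist_force: [-0.6, -0.1, 0.0]
gripper_width: -0.0001
17.75 [0.58946093 0.25434261 0.1687695 ] [-0.62116513 -0.08117897  0.03842336]
```

View pics/w21a.png

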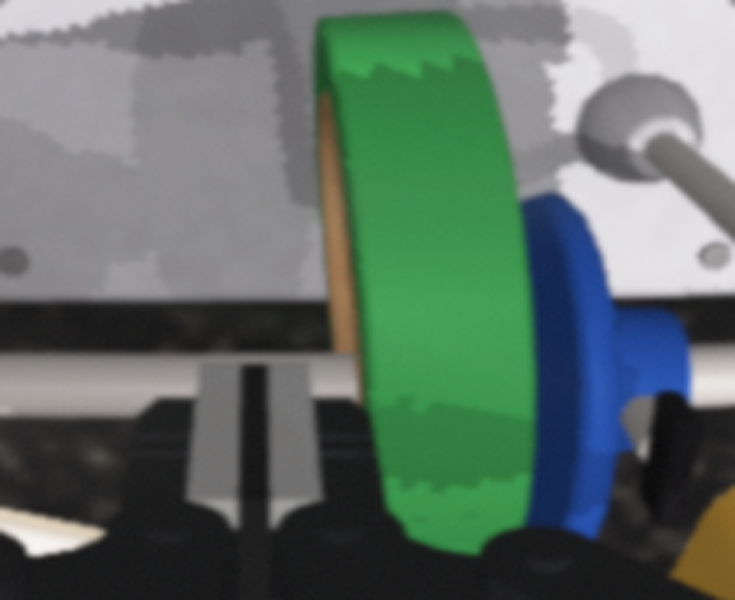

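```bash
for i in 1 2; do python3 -m creep '[0,1,0.3,0,0,0,1,0.3,0,0,0,1,0.3,0,0]'|egrep "tcp|force"; done; python3 -m creep '[0,0.7,0.2,0,0,0,0.7,0.2,0,0,0,0.7,0.2,0,0]'|egrep "tcp|force"
python3 - <<'E'
from h import *
st,im=snap("wrist","w22"); print(st["time_s"],st["tcp_pos"],st["wrist_force"]); np.savez("w22.npz",p=st["tcp_pos"],R=st["eef_rot"])
cv2.imwrite("pics/w22a.png",cv2.resize(im[180:380,240:450],None,fx=3.5,fy=3,interpolation=2))
E
```

```text
tcp_pos: [0.5904, 0.2546, 0.1688]
wrist_force: [-0.1, -0.3, 0.1]
tcp_pos: [0.5914, 0.2549, 0.1688]
wrist_force: [0.0, -0.3, -0.3]
tcp_pos: [0.5921, 0.2551, 0.1688]
wrist_force: [-0.9, 0.5, -0.0]
18.55 [0.5920929  0.25511551 0.16881476] [-0.88840546  0.48903561 -0.03116656]
```

View pics/w22a.png

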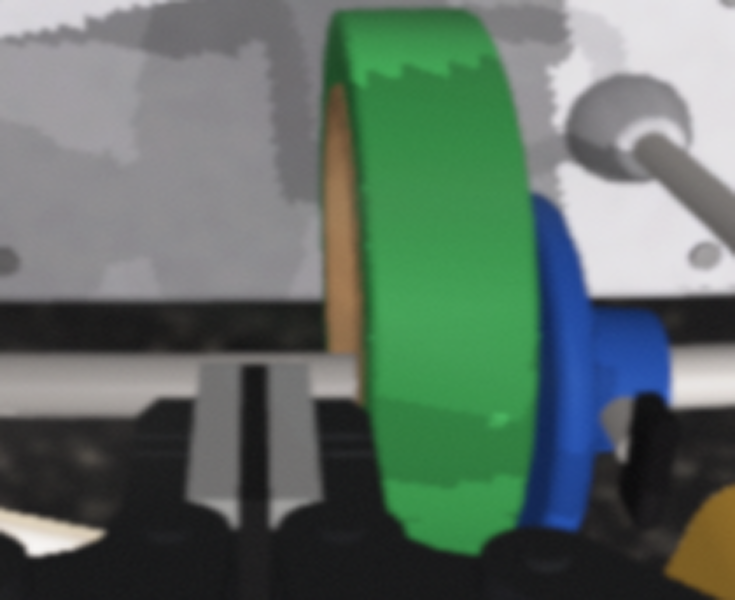

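```bash
for i in 1 2 3; do python3 -m creep '[0,0.5,0.1,0,0,0,0.5,0.1,0,0,0,0.5,0.1,0,0]'|egrep "tcp|force"; done
```

```text
tcp_pos: [0.5925, 0.2552, 0.1688]
wrist_force: [-0.7, 0.6, -0.5]
tcp_pos: [0.5927, 0.2553, 0.1687]
wrist_force: [-4.6, -0.2, 0.8]
tcp_pos: [0.5929, 0.2554, 0.1686]
wrist_force: [-8.7, -0.1, 1.8]
```

```bash
python3 -m creep '[0,-1,-0.3,0,0,0,-4,-1.1,0,0,0,-12,-3.2,0,0,0,-25,-6.8,0,0,0,-30,-8,20,0,0,-30,-8,50,0,0,-30,-8,60,0,0,-30,-8,60,0,0,-30,-8,60,0]'
python3 - <<'E'
from h import *
st,im=snap("wrist","w23"); print(st["time_s"],st["tcp_pos"],st["wrist_force"]); np.savez("w23.npz",p=st["tcp_pos"],R=st["eef_rot"])
cv2.imwrite("pics/w23a.png",cv2.resize(im[150:350,320:550],None,fx=3.4,fy=3,interpolation=2))
st,im=snap("scene","s23");cv2.imwrite("pics/s23a.png",cv2.resize(im[250:400,180:340],None,fx=4,fy=4,interpolation=2))
st,im=snap("top","t23");cv2.imwrite("pics/t23a.png",cv2.resize(im[180:290,170:270],None,fx=5,fy=5,interpolation=2))
E
```

```text
time_s: 20.1
tcp_pos: [0.564, 0.2475, 0.2292]
eef_rot: [[0.964, 0.002, -0.265], [0.265, 0.0, 0.964], [0.002, -1.0, 0.0]]
wrist_force: [-0.1, -0.0, -0.9]
gripper_width: 0.0002
20.1 [0.56399865 0.2474977  0.22920716] [-0.05656969 -0.04515527 -0.86392634]
```

View pics/w23a.png

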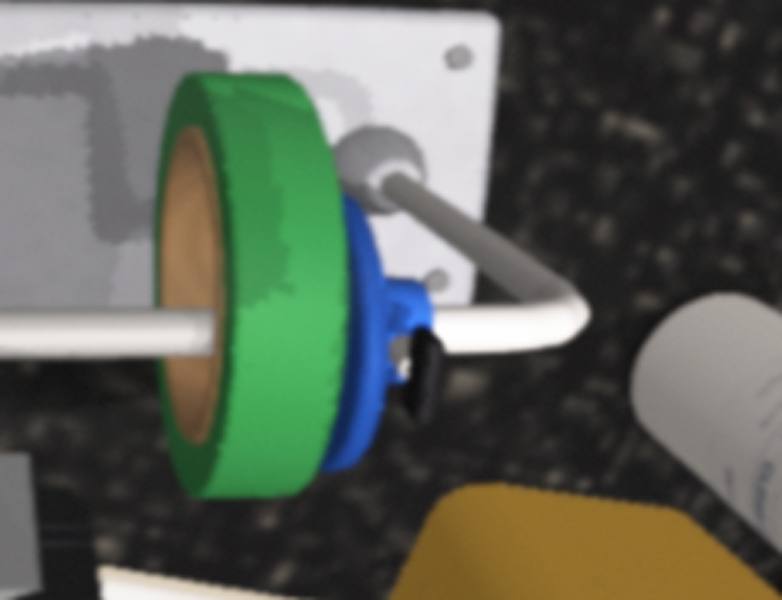

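View pics/s23a.png

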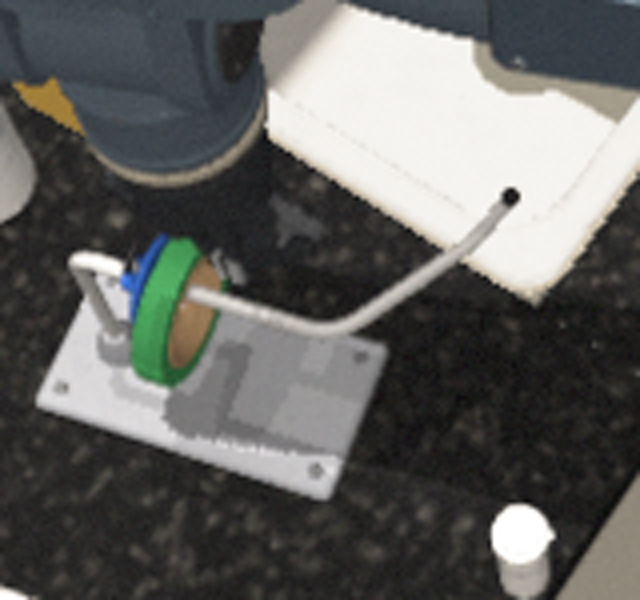

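View pics/t23a.png

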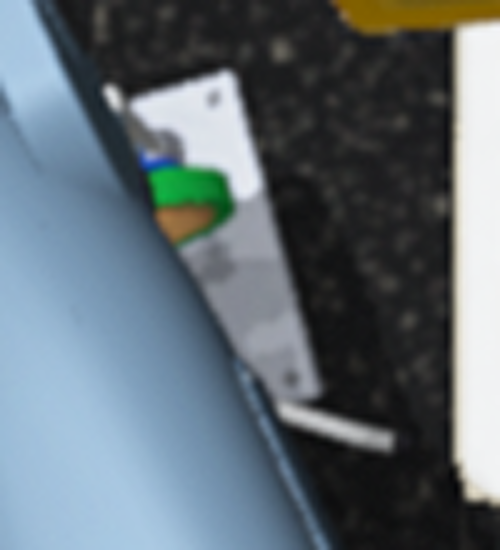

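```bash
python3 -m creep '[0,5,1,20,0,0,20,5,40,0,0,40,11,40,0,0,61,17,40,0,0,61,17,40,0,0,61,17,40,0]'
python3 - <<'E'
from h import *
st,im=snap("wrist","w24"); print(st["time_s"],st["tcp_pos"],st["wrist_force"]); np.savez("w24.npz",p=st["tcp_pos"],R=st["eef_rot"])
cv2.imwrite("pics/w24a.png",cv2.resize(im[130:330,220:420],None,fx=3.8,fy=3,interpolation=2))
E
```

```text
time_s: 20.75
tcp_pos: [0.625, 0.2644, 0.2666]
eef_rot: [[0.964, -0.002, -0.265], [0.265, -0.001, 0.964], [-0.002, -1.0, -0.0]]
wrist_force: [-0.3, 0.2, -0.5]
gripper_width: 0.0
20.75 [0.62496346 0.26443832 0.26664243] [-0.26426248  0.15035525 -0.47591082]
```

View pics/w24a.png

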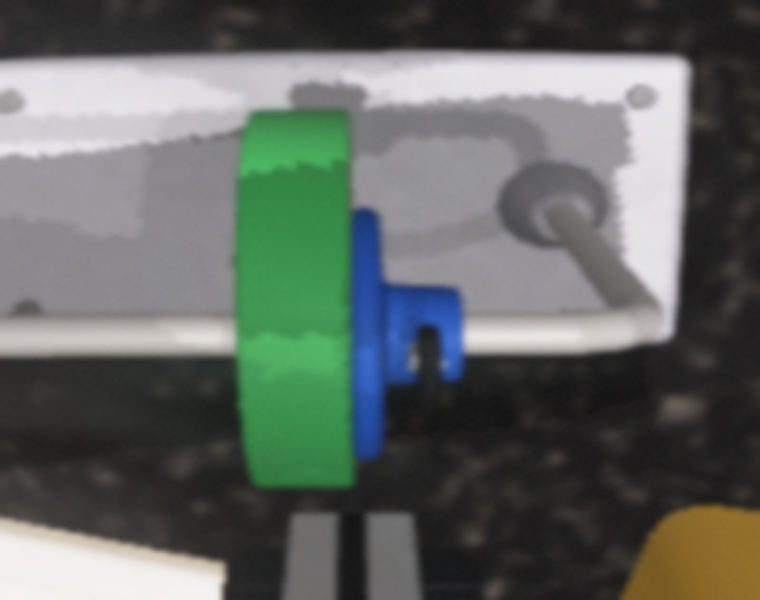

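```bash
python3 -m creep '[20,-10,-5,40,0,20,-40,-20,60,0,20,-80,-60,70,0,20,-110,-100,70,0,20,-140,-140,70,0,20,-170,-180,70,0,20,-190,-220,70,0,20,-200,-260,70,0,20,-200,-300,70,0,20,-200,-330,70,0,20,-200,-330,70,0,20,-200,-330,70,0]'
python3 - <<'E'
from h import *
q=np.load("w24.npz"); st=dict(tcp_pos=q["p"],eef_rot=q["R"])
print("face now",onz("wrist",220+354/3.8,130+335/3,.16,st), "before ~(.6267,.2639)")
st,im=snap("wrist","w25"); st,im=snap("scene","s25"); st,im2=snap("top","t25"); print(st["time_s"],st["tcp_pos"])
cv2.imwrite("pics/t25a.png",cv2.resize(im2[180:330,150:520],None,fx=2.1,fy=2.1,interpolation=2))
E
```

```text
time_s: 21.8
tcp_pos: [0.4225, -0.0692, 0.3389]
eef_rot: [[0.965, 0.001, -0.262], [0.262, -0.001, 0.965], [0.0, -1.0, -0.001]]
wrist_force: [0.9, 0.2, -0.0]
gripper_width: 0.0197
face now [0.62589855 0.26357714 0.16      ] before ~(.6267,.2639)
21.9 [ 0.42342188 -0.06610729  0.33878031]
```

View pics/t25a.png

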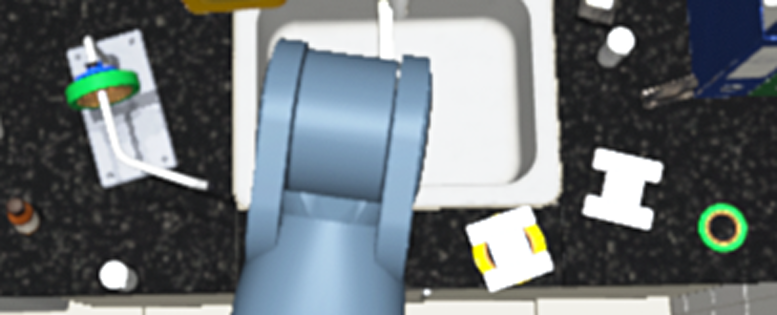

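View pics/s25.png

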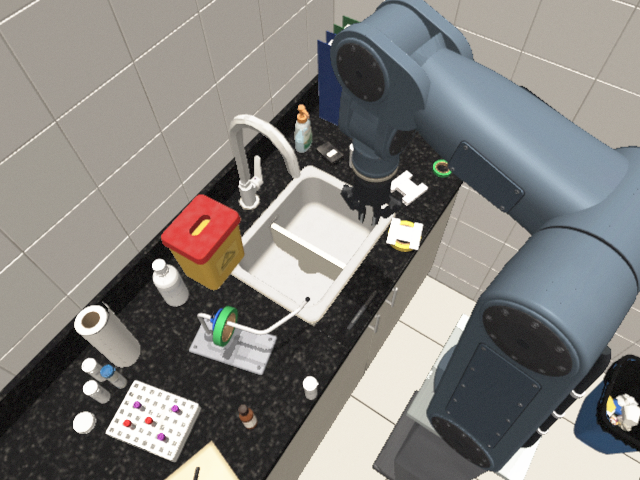

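```bash
python3 -m creep '[20,5,-40,0,7,20,10,-80,0,14,20,20,-120,0,21,20,30,-160,-10,28,20,40,-200,-20,35,20,50,-240,-30,42,20,60,-280,-40,49,20,75,-320,-60,56,20,90,-350,-80,60,20,107,-389,-90,60,20,107,-389,-90,60,20,107,-389,-90,60]'
python3 - <<'E'
from h import *
st,im=snap("wrist","w26"); print(st["time_s"],st["tcp_pos"]); np.savez("w26.npz",p=st["tcp_pos"],R=st["eef_rot"])
cv2.imwrite("pics/w26a.png",cv2.resize(im[60:230,230:560],None,fx=2.4,fy=3,interpolation=2))
g=im.min(2)[100:214,240:375]; 
for th in (130,):
  cs,_=cv2.findContours((g>th).astype(np.uint8),0,1); c=max(cs,key=cv2.contourArea)
  P=np.array([onz("wrist",p[0]+240,p[1]+100,.018,st)[:2] for p in c[:,0]],np.float32)*1000
  M=cv2.moments(P); print("centroid",M["m10"]/M["m00"],M["m01"]/M["m00"],"area",M["m00"]); print(cv2.minAreaRect(P))
E
```

```text
time_s: 22.95
tcp_pos: [0.5325, -0.4557, 0.244]
eef_rot: [[0.252, -0.004, -0.968], [0.968, 0.003, 0.252], [0.002, -1.0, 0.005]]
wrist_force: [-1.3, 0.7, -0.4]
gripper_width: 0.0201
22.95 [ 0.53252085 -0.45565271  0.24396433]
centroid 486.0811484642055 -447.3594716797386 area 6896.793075749185
((485.7349548339844, -447.3141784667969), (93.07308959960938, 94.43864440917969), 75.19420623779297)
```

View pics/w26a.png

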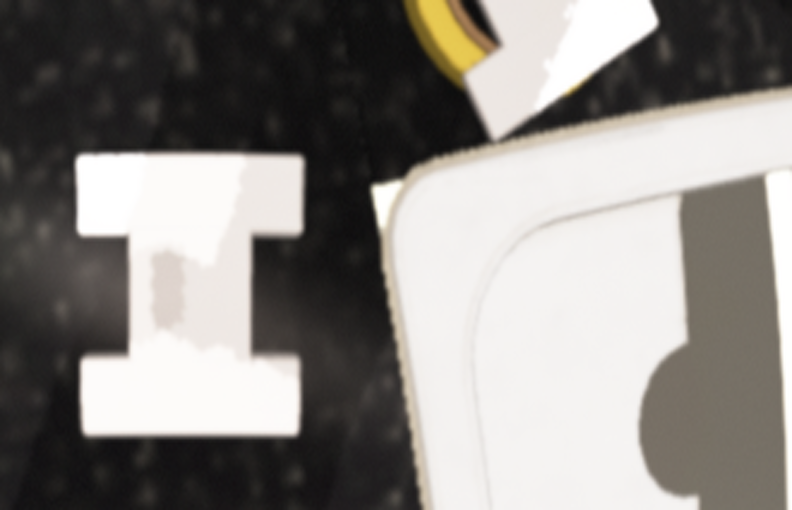

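```bash
python3 -c "
from plant import order; print(order.finish_job())"
```

```text
the job is handed in; nothing more can be done
None
```

The job is done and handed in at about 23 s, with the robot touching nothing.

- **Separator board:** I lifted it off by its notches and laid it on the pile. The last wrist view puts it within about 0.5 mm and 0.3° of where I had measured the pile's upper board, notches in line.
- **Green roll:** I lifted it by its wall, lowered it flat over the ball tip and let it tip onto the front leg. I then led it round the bend and pushed it with closed fingers until it touched the guide, at about 9 N (the guide creeps above 16 N). The view from above shows it hanging upright and flush against the blue disc, with no gap.
- **Guide:** its face measured (0.626, 0.264) m afterwards and (0.627, 0.264) m before, so it has not visibly moved.
- **Everything else:** the yellow roll, its board, the vial and the amber bottle look to be where they stood in the final overview pictures. I judged this by eye and did not check the marker closely.
- **Contact on the way:** when first reaching for the top board, the fingertips pressed on the green roll with about 74 N. This was fingertip contact and below the 120 N wrist limit. The stack showed no visible shift.

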